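Clear the press bed and switch on the press

ROBOT

A 7-joint arm with a two-finger parallel gripper is mounted at the origin on the work surface. World frame = base frame: x ahead of the robot, y to its left, z up, the work surface at z = 0. Lengths are in m, angles in rad, forces in N, time in s.
With the tool pointing down it reaches from about 0.4 to 0.85 m from the base axis. Payload 10.4 kg.
Tool frame: the origin (TCP) lies between the finger pads; the fingertips stand ahead of it and the grasp point (between the pads) lies 6 mm ahead of it (finger_overhang is the z of the fingertips in the tool frame, in m); z points along the fingers, y is the direction in which the jaws open and shut (so a half turn about z gives the same grasp; the last joint's range is limited). The gripper opens to 85 mm and grips with 20 to 120 N. Pads are 22 mm wide; open, the fingers measure 114 mm over their backs; the gripper's body (76 mm by 85 mm) begins 54 mm behind the grasp point. The pads swing forward as they close: fully open they stand 13 mm farther back than shut.
Start: joints at [-1.323, 0.332, -0.065, 1.46, 0.022, 1.35, -0.088], TCP at [0.167, 0.602, 0.234] pointing down, gripper open.
Joint ranges: [-2.6, 2.6], [-0.5, 2.12], [-1.47, 1.34], [0.16, 2.42], [-1.27, 4.41], [0.06, 2.06], [-2.6, 2.6]. Speed limits (rad/s): [2.22, 2.22, 2.79, 2.79, 3.14, 3.14, 3.14].

INTERFACE

Orientations are given as a unit quaternion [x, y, z, w].
In Python, from workcell import * gives the robot as it stands.
- The arm moves only by the shell command python3 -m creep 'ROWS' [FORCE]. ROWS is JSON, a list of rows, each a list of 7 numbers: the turn, a rotation vector about the tool's x, y, z in rad, then the shift along the tool's x, y, z in mm, then the closure in counts, from 0 (fully open) to 255 (shut). In form: [[wx, wy, wz, dx, dy, dz, claw], ...]. A call has 1 to 8 rows; each row shifts and turns the commanded pose from where the row before left it, along the tool's axes as they then stand; what a row does not reach is not made up. A row lasts 1/10 s, in which the tool goes at most 50 mm and 8.59 degrees, less where a joint would pass 70% of its speed; a pose out of reach is approached as far as the arm can. A call is refused whole if a number of a shift passes 50 or a number of a turn 0.15, either way. A call with a gripper value outside its range is refused whole. The fingers move at their own pace and stop on an object; FORCE is the grip in N (left out, the last holds). Time passes only in rows, so rows that do not move let the fingers close. It gives the time, the measured TCP pose, the force and the opening at its end, in the units of the state.
- get_obs(): the state, without advancing time (a new reading comes with each control period).
- camera(name): name is "side" or "top" or "wrist"; returns (picture, depth): 420x560x3 uint8, blue, green, red; 420x560 float32, m along the optical axis (not along the pixel's ray), 0 where there is no reading.
- camera_model(name): a dict with "camera_matrix" (3x3 intrinsics, pixels), "R" (3x3) and "t" (3): a world point X has camera coordinates R X + t; the wrist camera has in their place "mount" (4x4, takes a point from camera to tool coordinates, whose origin is the TCP and whose axes are the flange's). Camera axes: x right, y down, z forward; pixel columns grow to the right and rows downward; lengths in m; the calibration is good to about 2 mm. A picture is of the moment at which its call begins: read the wrist's pose just before it. camera_model takes no time and is no camera call.
- hand_in(): hands the job in, once; it reports no verdict.
The state is a dict: "clock": time; "joint_pos": joint angles; "joint_velocities": joint speeds; "tau": joint torques, N m; "position": TCP position; "ee_rot": TCP orientation; "ft_force": force on the tool from outside, world axes, zero at the start; "torque": the same for the moment, N m; "grip_width": opening from 0.0 (shut) to 1.0 (fully open).
Only numpy, scipy, OpenCV 4.12 (cv2) and the standard library are available. Lean on these libraries where they do the work, as an engineer would, in place of code of your own. Each camera call takes 0.05 s, during which the arm holds its last target.

TASK

Take the brayer (ink roller) off the bed of the proof press and lay it gently, flat and roller down as it lay on the bed, in the aluminium tray. Then flip the yellow guard on the control console all the way up until it stays up by itself, and press the green half of the rocker switch beneath it fully down to switch the press on. Leave the guard up and the other things on the table where they are.

Things in the scene. Friction and masses are not known exactly. Their poses are not given: they have to be found in the camera images.
- press: Green proof press, fixed; its origin is the centre of its underside. Its flat steel bed is 300 mm (x) by 440 mm (y), the bed's top 50 mm above the table. A black cylinder between two side cheeks, bridging the bed up to about 225 mm above the table, stands 115 to 215 mm from the origin on its -y side.
- brayer_mid (a point): Middle of the brayer, on its axis 18 mm above what it lies on; x along it from handle to roller, z up. 152 mm long: red handle 24 mm thick with a black end knob 36 mm thick, and a dark rubber roller 36 mm thick, 70 mm wide, in a steel fork 88 mm wide. The roller's axis is 58 mm ahead of this point, the end of the knob 76 mm behind it. Mass 0.12 to 0.26 kg. It starts on the press bed and lies level on roller and knob. The roller does not turn.
- handle_grip (a point): Where to grip the brayer: on the axis of the handle (round, 24 mm thick, 18 mm above what it lies on), near its centre of mass; same axes as brayer_mid. The free handle reaches about 40 mm from here to the fork and 42 mm to the knob.
- tray: Open aluminium tray, fixed, 250 mm (x) by 160 mm (y), 28 mm high, walls and floor 5 mm thick; origin at the centre of its underside. Beside the console; the two may stand in either order.
- console: Grey control console, fixed, about 110 mm deep (x) and 130 mm wide (y); origin at the centre of its underside, x pointing away from its low front edge; the front faces the press, or between the press and the far side of the table. Its face slopes: it rises 35 degrees towards +x, so its normal leans 35 degrees from vertical towards -x (to the front). Face centre 88 mm above the table.
- hinge_point (a point): On the guard's hinge axis, 4 mm above the face near its upper edge, at mid-width. It turns with the guard; with the guard closed its x points up the slope, y along the hinge axis, z along the face's normal. The guard turns about y.
- lift_lip (a point): Centre of the red lip by which the guard is lifted: 30 mm wide (y), 26 mm long (x), 8 mm thick. With the guard closed it sticks out down the slope from the guard's front wall, 48 mm above the face (both in face axes), 89 mm down the slope and 48 mm along the normal from the hinge; clear space below it. Can be gripped across its 30 mm width or lifted from below; turns with the guard.
- guard (a joint): Angle of the yellow guard (shell 76 mm long, 64 mm wide, 61 mm high, 0.12 kg) about its hinge: 0 closed over the switch, grows as the lip goes up, stop at 1.57 rad. Gravity pulls it shut below about 1.2 rad; beyond that it falls open onto the stop and stays there, standing square to the sloping face and leaning over the switch towards the front, so that the switch must be reached along the face's normal, not from straight above. Needs under 1.5 N at the lip.
- press_point (a point): Fixed point on the console: middle of the top of the pressed-down green half, i.e. it lies about 6 mm below (along the normal) where the green half's middle is when off; x horizontal, away from the front. Press here along the face's normal (35 degrees from vertical). The rocker paddle is 44 mm (up the slope) by 34 mm; its green half is the lower one, toward the front, 22 mm long; the black half the upper one.
- rocker (a joint): Angle of the rocker switch: 0 off (green lower half raised), 0.4 rad on (green half fully down). It stays where it is left; stiff, about 5 N on the middle of the green half.
- lino_block: Bystander: wooden lino block, 55 x 38 x 23 mm, loose on the press bed near its +y end. Origin at its underside. Leave it alone.
- ink_tin_a: Bystander: ink tin with blue band, 80 mm across, 55 mm high. Origin at its underside. Leave it alone.
- ink_tin_b: Bystander: ink tin with red band, 72 mm across, 65 mm high. Origin at its underside. Leave it alone.
- ink_jar: Bystander: ink jar, 60 mm across, 85 mm high. Origin at its underside. Leave it alone.
- palette_knife: Bystander: palette knife lying between the robot and the console or tray. Origin at its underside. Leave it alone.
- ink_brush: Bystander: brush lying left of the console and tray. Origin at its underside. Leave it alone.
Mind the look-alikes: they are no part of the job. Of the things that look like the part that bears brayer_mid, the larger one is meant. What is shaped like the console but blue is not meant.

How it is judged:
By the outcome, as a careful person would: the job done as asked, in the order asked, and still so for the second after the job is handed in, with the robot touching nothing.
It also fails if it takes over 61 s, if anything falls off the work surface, if the arm or the gripper's body presses on something with over 40 N, if the wrist force passes 120 N, or if a joint passes its speed limit or range.

## Working session

There is one attempt and no reset: what is moved stays moved. The work goes in short steps, Python scripts to look and compute and a shell command to move; the robot and the scene stay as the last step left them, time stands still between calls to the robot, and variables do not carry over. Pictures are saved under pics/ and viewed, and the job is handed in when it is done.

```bash
ls -la; mkdir -p pics; python3 - <<'E'
from workcell import *
import cv2,numpy as np
o=get_obs();print(o)
for n in ("side","top","wrist"):
    p,d=camera(n);cv2.imwrite(f"pics/{n}0.png",p);np.savez(f"{n}0.npz",p=p,d=d)
    print(n,camera_model(n))
try: print(finger_overhang)
except Exception as e: print(e)
E
```

```text
total 12
drwxr-xr-x  3 agent agent 4096 Dec  6 07:10 .
drwxr-xr-x 23 root  root  4096 Dec  6 07:10 ..
drwxr-xr-x  2 agent agent 4096 Dec  6 07:10 pics
{'clock': 0.0, 'joint_pos': array([-1.32258475,  0.33287695, -0.06469271,  1.46096347,  0.02157341,
        1.34988891, -0.08847535]), 'joint_velocities': array([ 0.00104806,  0.00043886, -0.00019978, -0.0014504 ,  0.00061742,
       -0.00014319, -0.00029084]), 'tau': array([-4.37143699e-04, -6.25436139e+01,  4.88545094e-02, -3.91608024e+01,
        1.62189861e-02,  9.83559410e-03, -6.10736890e-06]), 'position': array([0.16709563, 0.60185563, 0.23310215]), 'ee_rot': array([ 1.34975828e-01,  9.90848629e-01, -7.17270766e-04, -7.56168590e-05]), 'ft_force': array([-0.17115373, -0.68115027, -0.55398018]), 'torque': array([-0.00078172,  0.03463294, -0.00261268]), 'grip_width': 0.9991679289870912}
side {'camera_matrix': array([[442.9874734 ,   0.        , 277.37031949],
       [  0.        , 442.9874734 , 207.73945158],
       [  0.        ,   0.        ,   1.        ]]), 'R': array([[ 0.91573322, -0.40142052,  0.0171534 ],
       [-0.1915778
[... 346 characters left out ...]
1, -0.02544524],
       [-0.99561609,  0.02462153, -0.09023518],
       [ 0.0908098 ,  0.02331156, -0.99559538]]), 't': array([0.13588442, 0.47297375, 1.5015371 ])}
wrist {'camera_matrix': array([[357.49796948,   0.        , 276.18798982],
       [  0.        , 357.49796948, 209.86109721],
       [  0.        ,   0.        ,   1.        ]]), 'mount': array([[ 5.78452377e-04, -9.46721352e-01, -3.22053330e-01,
         8.26812152e-02],
       [ 9.99999816e-01,  4.88587069e-04,  3.59867291e-04,
        -2.49665662e-04],
       [-1.83342956e-04, -3.22053479e-01,  9.46721460e-01,
        -1.39614255e-01],
       [ 0.00000000e+00,  0.00000000e+00,  0.00000000e+00,
         1.00000000e+00]])}
0.025
```

View pics/top0.png

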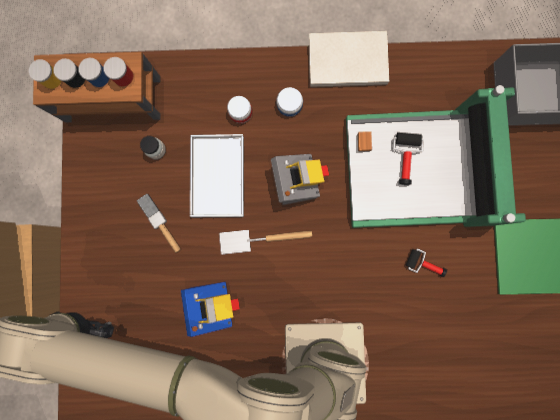

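View pics/side0.png

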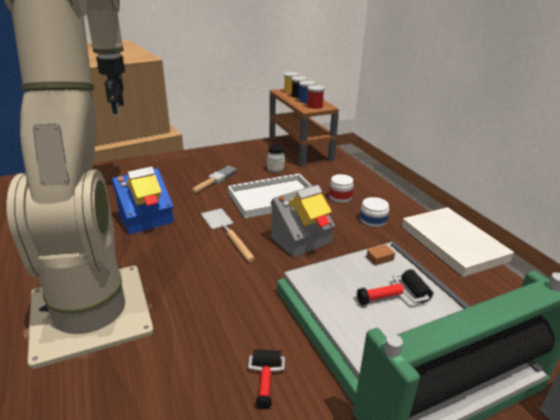

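View pics/wrist0.png

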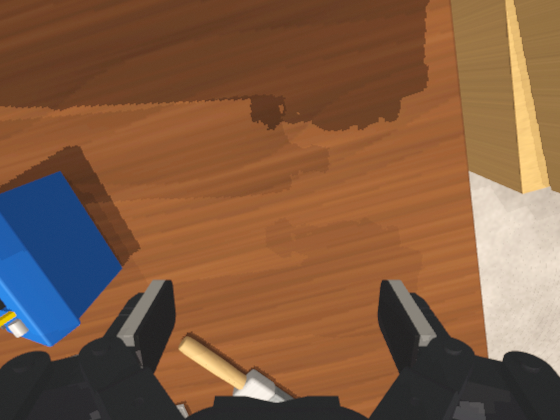

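```bash
cat > h.py <<'E'
import numpy as np,cv2
from workcell import *
from scipy.spatial.transform import Rotation as Rot
def load(n,k=0):
    z=np.load(f"{n}{k}.npz");return z['p'],z['d']
def crop(p,u0,v0,u1,v1,s,fn):
    cv2.imwrite(fn,cv2.resize(p[v0:v1,u0:u1],None,fx=s,fy=s,interpolation=cv2.INTER_CUBIC))
def pose():
    o=get_obs();return np.array(o['position']),Rot.from_quat(o['ee_rot'])
def rt(n,ps=None):
    m=camera_model(n);K=m['camera_matrix']
    if n=='wrist':
        pos,R=ps if ps is not None else pose();M=m['mount']
        Rcw=R.as_matrix()@M[:3,:3];c=pos+R.as_matrix()@M[:3,3]
    else:
        Rcw=m['R'].T;c=-m['R'].T@m['t']
    return K,Rcw,c
def ray(n,u,v,ps=None):
    K,Rcw,c=rt(n,ps);return c,Rcw@np.array([(u-K[0,2])/K[0,0],(v-K[1,2])/K[1,1],1.])
def atz(n,u,v,z,ps=None):
    c,d=ray(n,u,v,ps);return c+d*(z-c[2])/d[2]
def atd(n,u,v,D,ps=None):
    c,d=ray(n,u,v,ps);return c+d*D[int(round(v)),int(round(u))]
def cloud(n,D,ps=None):
    K,Rcw,c=rt(n,ps);v,u=np.mgrid[:D.shape[0],:D.shape[1]]
    P=np.stack([(u-K[0,2])/K[0,0]*D,(v-K[1,2])/K[1,1]*D,D],-1)
    return P@Rcw.T+c
def proj(n,X,ps=None):
    K,Rcw,c=rt(n,ps);q=(np.asarray(X)-c)@Rcw;return q[...,:2]/q[...,2:]*K[0,0]+K[:2,2]
def tri(obs):
    A=np.zeros((3,3));b=np.zeros(3)
    for c,d in obs:
        d=d/np.linalg.norm(d);M=np.eye(3)-np.outer(d,d);A+=M;b+=M@c
    return np.linalg.solve(A,b)
E
python3 - <<'E'
from h import *
p,d=load('top')
crop(p,340,100,480,230,5,'pics/c1.png')
crop(p,180,120,340,220,5,'pics/c2.png')
p,d=load('side')
crop(p,260,170,380,260,6,'pics/c3.png')
E
```

```text
(no output)
```

View pics/c1.png

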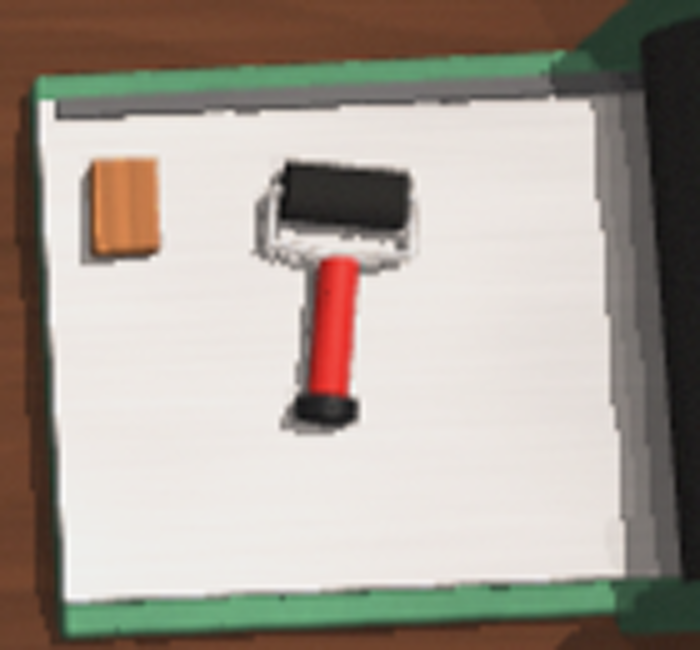

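View pics/c2.png

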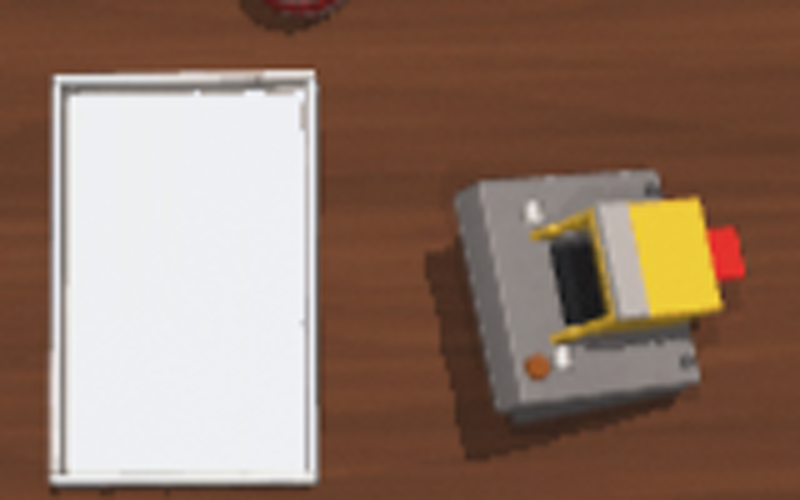

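View pics/c3.png

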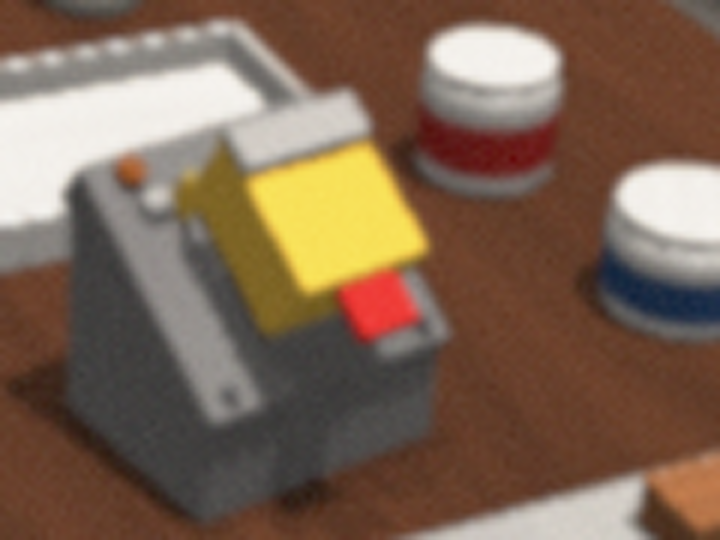

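```bash
python3 - <<'E'
from h import *
np.set_printoptions(precision=4,suppress=True)
def c1(u,v): return 340+u/5,100+v/5
z=.068
print('handle fork end',atz('top',*c1(338,258),z),'handle knob end',atz('top',*c1(330,395),z),'knob',atz('top',*c1(327,423),z))
print('roller corners',[atz('top',*c1(*q),.068) for q in((288,162),(410,175),(280,222),(405,230))])
def c2(u,v): return 180+u/5,120+v/5
print('tray rim',[atz('top',*c2(*q),.028) for q in((53,74),(316,71),(50,484),(317,484))])
for n in('top','side'):
    p,d=load(n);P=cloud(n,d)
    hsv=cv2.cvtColor(p,cv2.COLOR_BGR2HSV)
    box=(P[...,0]>.4)&(P[...,0]<.66)&(P[...,1]>.0)&(P[...,1]<.2)&(P[...,2]>.02)
    red=box&((hsv[...,0]<6)|(hsv[...,0]>174))&(hsv[...,1]>180)&(hsv[...,2]>120)&(P[...,2]>.08)
    v,u=np.nonzero(red);q=P[red];print(n,'red',len(q),q.mean(0),np.median(q,0),'px',u.mean(),v.mean())
    ye=box&(abs(hsv[...,0].astype(int)-26)<6)&(hsv[...,1]>150)&(hsv[...,2]>170)
    q=P[ye];print('yel',len(q),q.mean(0),q.min(0),q.max(0))
    c=q.mean(0);w=np.linalg.svd(q-c)[2][2];print('n',w*np.sign(w[2]))
    gr=box&(hsv[...,1]<40)&(hsv[...,2]>80)&(P[...,2]>.04)
    q=P[gr]
    best=None;rng=np.random.default_rng(0)
    for _ in range(800):
        a=q[rng.choice(len(q),3,replace=False)];w=np.cross(a[1]-a[0],a[2]-a[0]);l=np.linalg.norm(w)
        if l<1e-6: continue
        w/=l; w*=np.sign(w[2])
        if abs(w[2]-.819)>.08: continue
        i=abs((q-a[0])@w)<.003
        if best is None or i.sum()>best.sum():best=i
    q=q[best];c=q.mean(0);w=np.linalg.svd(q-c)[2][2];w*=np.sign(w[2])
    print('face',len(q),c,w,'tilt',np.degrees(np.arccos(w[2])),'yaw',np.degrees(np.arctan2(-w[1],-w[0])))
E
```

```text
handle fork end [ 0.6132 -0.2553  0.068 ] handle knob end [ 0.5325 -0.247   0.068 ] knob [ 0.5161 -0.2445  0.068 ]
roller corners [array([ 0.6712, -0.2286,  0.068 ]), array([ 0.6614, -0.2995,  0.068 ]), array([ 0.6355, -0.2224,  0.068 ]), array([ 0.6287, -0.295 ,  0.068 ])]
tray rim [array([0.6906, 0.3907, 0.028 ]), array([0.6879, 0.2299, 0.028 ]), array([0.44  , 0.3941, 0.028 ]), array([0.4362, 0.2333, 0.028 ])]
top red 0 [nan nan nan] [nan nan nan] px nan nan
yel 324 [0.5527 0.0251 0.1337] [0.5116 0.0002 0.114 ] [0.5865 0.0984 0.1648]
n [ 0.0426 -0.3405  0.9393]
face 637 [0.5383 0.0815 0.1041] [ 0.1097 -0.5735  0.8118] tilt 35.72511951495122 yaw 100.82418072417777
side red 3 [0.5645 0.0006 0.1131] [0.5655 0.0006 0.1128] px 323.6666666666667 216.0
yel 448 [0.5515 0.0224 0.1348] [0.5171 0.0002 0.1129] [0.5863 0.0496 0.1508]
n [ 0.1021 -0.5693  0.8158]
face 579 [0.51   0.061  0.0944] [ 0.0966 -0.5653  0.8192] tilt 34.9943246873963 yaw 99.6952556918629<stdin>:14: RuntimeWarning: Mean of empty slice.
  ret = um.true_divide(
  return _methods._mean(a, axis=axis, dtype=dtype,
  ret = ret.dtype.type(ret / rcount)
```

The press bed shows the large brayer at px (406,160) with the lino block at (365,141). Brayer candidates: the large one on the bed (406,165) and the small one on the table (427,263); I choose the one on the bed. Console candidates: grey (297,178) and blue (208,308); I choose the grey one, whose lip is at (325,171). The tray is at (217,176). Crop c1 confirms the choice: the red handle runs from (407.6,151.6) to (406,179).

```bash
cat >> h.py <<'E'
np.set_printoptions(precision=4,suppress=True)
def plan(target,Rt=None):
    p,R=pose()
    Rt=R if Rt is None else Rt
    print('at',p,'turn',(R.inv()*Rt).as_rotvec(),'then shift mm (new axes)',Rt.inv().apply(np.array(target)-p)*1000)
def down(yaw_y):  # tool z down, tool y at world angle yaw_y (deg)
    a=np.radians(yaw_y);y=np.array([np.cos(a),np.sin(a),0]);z=np.array([0,0,-1.]);x=np.cross(y,z)
    return Rot.from_matrix(np.c_[x,y,z])
E
python3 - <<'E'
from h import *
R=down(83)
plan([.47,.25,.26],R)
a=np.array([.574,-.2513,.2])-np.array([.47,.25,.26]);print(R.inv().apply(a)*1000)
E
```

```text
at [0.1671 0.602  0.2333] turn [-0.001  -0.     -0.1486] then shift mm (new axes) [-343.5188 -312.4272  -26.6665]
[-164.3179 -484.889    60.    ]
```

```bash
python3 -m creep '[[0,0,-0.148,0,0,0,0],[0,0,0,-30,-27,-3,0],[0,0,0,-36,-33,-3,0],[0,0,0,-36,-33,-3,0],[0,0,0,-36,-33,-3,0],[0,0,0,-36,-33,-3,0],[0,0,0,-36,-33,-3,0],[0,0,0,-36,-33,-3,0]]'; python3 -m creep '[[0,0,0,-36,-33,-3,0],[0,0,0,-30,-38,0,0],[0,0,0,-14,-46,6,0],[0,0,0,-14,-46,6,0],[0,0,0,-14,-46,6,0],[0,0,0,-14,-46,6,0],[0,0,0,-14,-46,6,0],[0,0,0,-14,-46,6,0]]'; python3 -c "
from h import *
print(get_obs()['joint_pos']);plan([.574,-.2513,.18],down(83))"
```

```text
clock: 0.95
position: [0.3846, 0.347, 0.255]
ee_rot: [0.061, 0.998, 0.0, -0.0]
ft_force: [1.8, 0.4, -0.8]
grip_width: 1.002
clock: 1.75
position: [0.49, -0.0159, 0.2217]
ee_rot: [0.061, 0.998, 0.0, 0.0]
ft_force: [1.0, 0.9, -0.4]
grip_width: 0.997
[-0.5305  0.0258  0.4827  1.8477 -0.013   1.2707  1.404 ]
at [ 0.49   -0.0159  0.2217] turn [ 0.0005  0.0002 -0.0005] then shift mm (new axes) [-112.1034 -223.4241   41.7014]
```

```bash
python3 -m creep '[[0,0,0,-20,-40,7,0],[0,0,0,-20,-40,7,0],[0,0,0,-20,-40,7,0],[0,0,0,-20,-40,7,0],[0,0,0,-20,-40,7,0],[0,0,0,-12,-23,6,0],[0,0,0,0,0,0,0],[0,0,0,0,0,0,0]]'; python3 - <<'E'
from h import *
ps=pose();p,d=camera('wrist');cv2.imwrite('pics/w1.png',p);np.savez('wrist1.npz',p=p,d=d,pos=ps[0],q=ps[1].as_quat())
print(ps[0],get_obs()['joint_pos'])
E
```

```text
clock: 2.55
position: [0.5736, -0.2491, 0.1802]
ee_rot: [0.062, 0.998, 0.0, -0.001]
ft_force: [-0.4, 1.2, -0.8]
grip_width: 1.0
[ 0.5736 -0.2491  0.1802] [-0.1545  0.414   0.6406  1.5605 -0.2563  1.2532  1.9747]
```

View pics/w1.png

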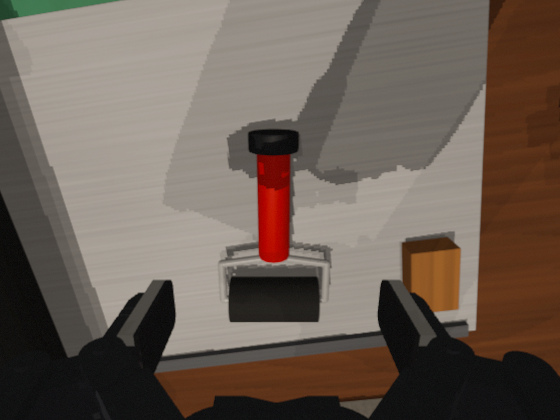

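```bash
python3 - <<'E'
from h import *
z=.068
a=atz('wrist',274.5,260,z);b=atz('wrist',274,153,z);c=atz('wrist',274,296,.068);k=atz('wrist',274,128,.068)
print(a,b,(a+b)/2,'roller',c,'knobend',k,np.degrees(np.arctan2(*(a-b)[1::-1])),np.degrees(np.arctan2(*(c-k)[1::-1])))
g=(a+b)/2
plan([g[0],g[1],.1])
E
```

```text
[ 0.6179 -0.255   0.068 ] [ 0.5346 -0.245   0.068 ] [ 0.5762 -0.25    0.068 ] roller [ 0.65   -0.2593  0.068 ] knobend [ 0.5174 -0.2429  0.068 ] -6.817233967020912 -7.084447124188735
at [ 0.5739 -0.2481  0.1806] turn [0. 0. 0.] then shift mm (new axes) [-2.5603 -1.6112 80.6225]
```

```bash
python3 -m creep '[[0,0,0,-2,-2,25,0],[0,0,0,0,0,30,0],[0,0,0,0,0,25,0],[0,0,0,0,0,15,0],[0,0,0,0,0,5,0],[0,0,0,0,0,0,0]]' 25; python3 -m creep '[[0,0,0,0,0,0,120],[0,0,0,0,0,0,220],[0,0,0,0,0,0,220],[0,0,0,0,0,0,220],[0,0,0,0,0,0,220],[0,0,0,0,0,0,220]]' 40
```

```text
clock: 3.2
position: [0.5759, -0.2506, 0.0812]
ee_rot: [0.061, 0.998, 0.0, 0.0]
ft_force: [0.4, 0.6, 0.9]
grip_width: 1.0
clock: 3.8
position: [0.5758, -0.2514, 0.0812]
ee_rot: [0.061, 0.998, -0.0, 0.0]
ft_force: [-0.6, -0.1, 2.2]
grip_width: 0.138
```

```bash
python3 -m creep '[[0,0,0,0,0,0,220],[0,0,0,0,0,0,220]]'; python3 - <<'E'
from h import *
p,d=camera('wrist');cv2.imwrite('pics/w2.png',p);p,d=camera('side');crop(p,330,220,470,340,5,'pics/s2.png')
E
```

```text
clock: 4.0
position: [0.5758, -0.2514, 0.0811]
ee_rot: [0.061, 0.998, -0.0, 0.0]
ft_force: [-0.4, 0.1, 2.9]
grip_width: 0.134
```

View pics/w2.png

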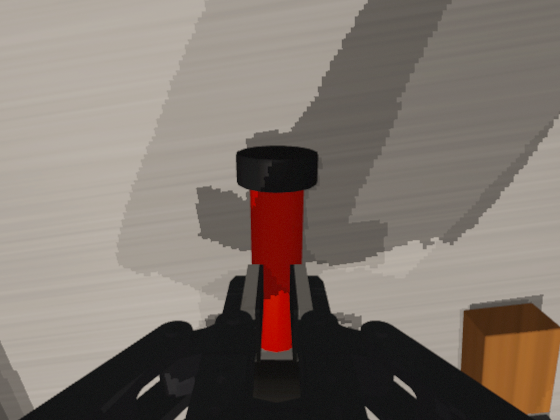

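View pics/s2.png

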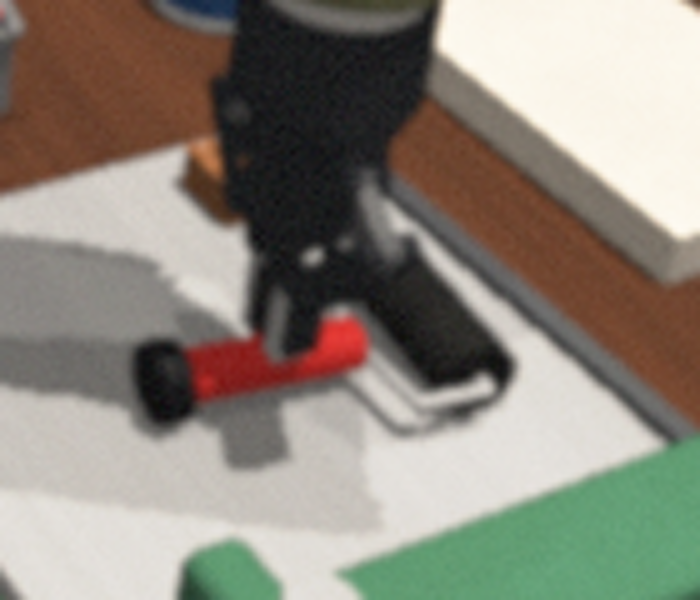

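```bash
python3 - <<'E'
from h import *
z=np.load('wrist1.npz');ps=(z['pos'],Rot.from_quat(z['q']));P=cloud('wrist',z['d'],ps)
print('bed',P[200:220,150:200].reshape(-1,3).mean(0),'handle top',[P[r,274] for r in(180,200,230,250)],'roller',P[296,274],'knob',P[140,274])
p,d=camera('side');np.savez('side2.npz',p=p,d=d);P=cloud('side',d)
# rows/cols: pixel (330+280/5, 220+350/5)
for u,v in((386,288),(387,286),(388,288),(391,287),(386,291)): print(u,v,P[v,u])
print(get_obs()['grip_width'])
E
```

```text
bed [ 0.5721 -0.3307  0.0503] handle top [array([ 0.5504, -0.248 ,  0.0806]), array([ 0.5651, -0.2498,  0.0792]), array([ 0.5881, -0.2527,  0.0782]), array([ 0.6037, -0.2547,  0.0788])] roller [ 0.6401 -0.2592  0.0827] knob [ 0.5228 -0.2445  0.0855]
386 288 [ 0.5674 -0.2616  0.0896]
387 286 [ 0.5673 -0.2636  0.0965]
388 288 [ 0.5655 -0.2694  0.0965]
391 287 [ 0.576 -0.266  0.093]
386 291 [ 0.5679 -0.2627  0.0823]
0.14000588368205366
```

```bash
python3 - <<'E'
from h import *
p,d=load('side',2)
t=pose()[0];s=6
im=cv2.resize(p[210:330,330:460],None,fx=s,fy=s,interpolation=cv2.INTER_CUBIC)
for dz,c in((0,(0,255,0)),(-.025,(255,0,0)),(.03,(0,255,255))):
  for dy in(-.02,0,.02):
    u=proj('side',t+[0.0,dy,dz]);cv2.circle(im,tuple(int(x) for x in ((u-[330,210])*s)),3,c,-1)
cv2.imwrite('pics/s3.png',im)
w,_=camera('wrist')
im=w.copy()
for dz,c in((0,(0,255,0)),(-.025,(255,0,0)),(.03,(0,255,255))):
  for dy in(-.02,0,.02):
    u=proj('wrist',t+[0.0,dy,dz]);cv2.circle(im,tuple(int(x) for x in u),3,c,-1)
cv2.imwrite('pics/w3.png',im[200:])
E
```

```text
(no output)
```

View pics/s3.png

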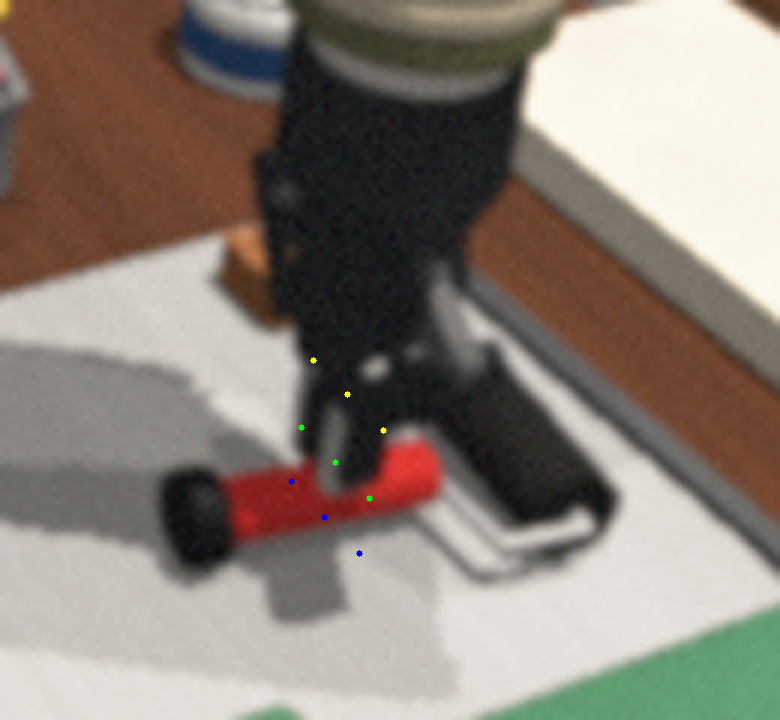

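View pics/w3.png

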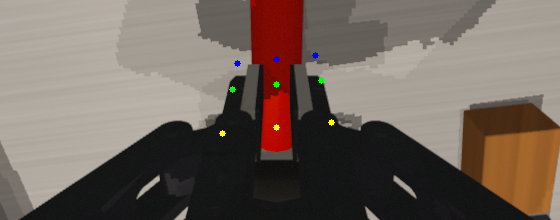

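The pads closed high, on the upper arc of the handle (gap about 11.5 mm, tips near px (386,291) in the side view). I'll open, go lower and regrip.

```bash
python3 -m creep '[[0,0,0,0,0,0,90],[0,0,0,0,0,0,90],[0,0,0,0,0,5,90],[0,0,0,0,0,6,90],[0,0,0,0,0,0,90]]' 25; python3 -m creep '[[0,0,0,0,0,0,140],[0,0,0,0,0,0,220],[0,0,0,0,0,0,220],[0,0,0,0,0,0,220],[0,0,0,0,0,0,220]]' 40;  python3 - <<'E'
from h import *
p,d=camera('wrist');cv2.imwrite('pics/w4.png',p);p,d=camera('side');crop(p,330,220,470,340,5,'pics/s4.png')
E
```

```text
clock: 4.7
position: [0.575, -0.2508, 0.0685]
ee_rot: [0.061, 0.998, 0.0, -0.001]
ft_force: [-0.4, -0.2, 0.4]
grip_width: 0.647
clock: 5.2
position: [0.5759, -0.2513, 0.0702]
ee_rot: [0.061, 0.998, -0.0, 0.0]
ft_force: [-1.3, 0.7, 2.6]
grip_width: 0.255
```

View pics/w4.png

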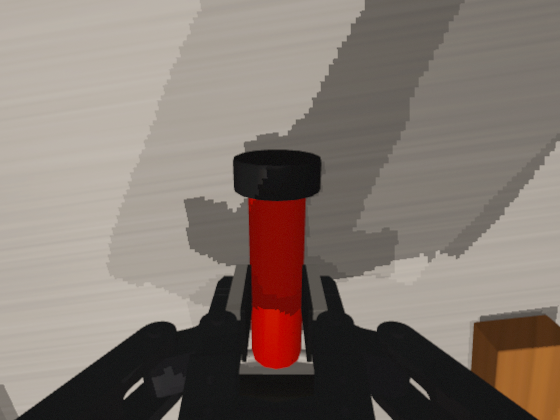

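View pics/s4.png

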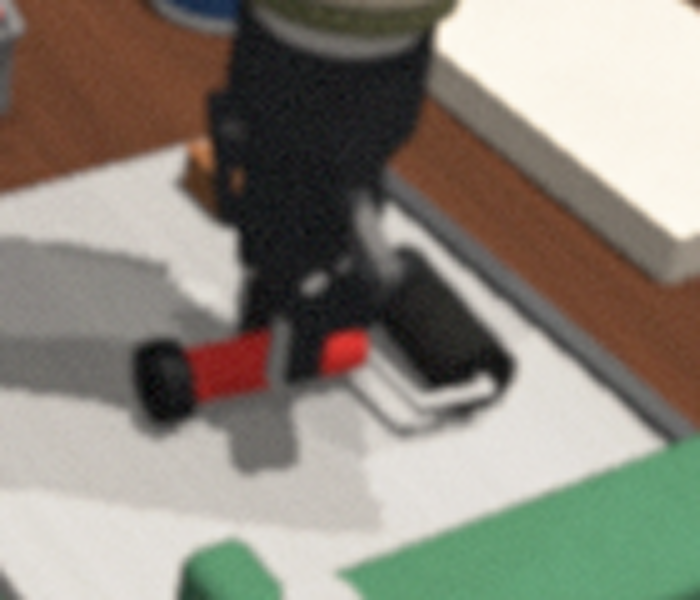

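```bash
python3 -m creep '[[0,0,0,0,0,0,120],[0,0,0,0,0,0,120],[0,0,0,0,0,6,120],[0,0,0,0,0,0,120]]' 25; python3 -m creep '[[0,0,0,0,0,0,160],[0,0,0,0,0,0,220],[0,0,0,0,0,0,220],[0,0,0,0,0,0,220]]' 45
```

```text
clock: 5.7
position: [0.5752, -0.2508, 0.0628]
ee_rot: [0.061, 0.998, 0.0, -0.001]
ft_force: [-0.4, 1.1, -0.8]
grip_width: 0.53
clock: 6.1
position: [0.5757, -0.2513, 0.0639]
ee_rot: [0.061, 0.998, 0.0, 0.0]
ft_force: [0.1, -0.2, 0.9]
grip_width: 0.26
```

```bash
python3 -m creep '[[0,0,0,0,0,-5,220],[0,0,0,0,0,-15,220],[0,0,0,0,0,-30,220],[0,0,0,0,0,-40,220],[0,0,0,0,0,-40,220],[0,0,0,0,0,-20,220],[0,0,0,0,0,0,220]]'; python3 - <<'E'
from h import *
p,d=camera('wrist');cv2.imwrite('pics/w5.png',p)
print(get_obs()['grip_width'])
plan([.547,.312,.20],down(90))
E
```

```text
clock: 6.8
position: [0.577, -0.2522, 0.2185]
ee_rot: [0.062, 0.998, -0.001, 0.003]
ft_force: [0.2, -0.2, -3.1]
grip_width: 0.261
0.2584405956042866
at [ 0.5762 -0.2516  0.2158] turn [-0.0004  0.0031 -0.1229] then shift mm (new axes) [ 29.2493 563.5974  15.8387]
```

View pics/w5.png

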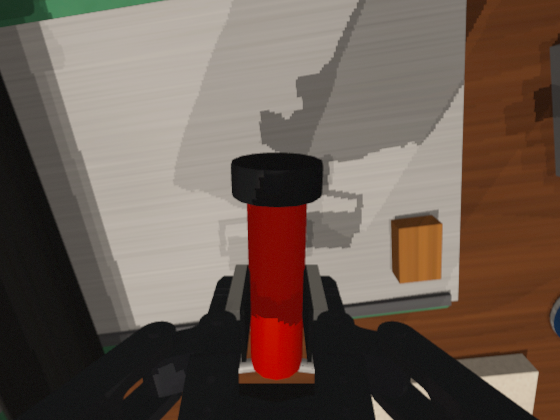

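```bash
python3 -m creep '[[0,0,-0.123,2,15,0,220],[0,0,0,2,30,0,220],[0,0,0,2,40,0,220],[0,0,0,2,40,0,220],[0,0,0,2,40,0,220],[0,0,0,2,40,0,220],[0,0,0,2,40,0,220],[0,0,0,2,40,0,220]]';python3 -m creep '[[0,0,0,2,40,0,220],[0,0,0,2,40,0,220],[0,0,0,2,40,0,220],[0,0,0,2,40,0,220],[0,0,0,2,40,0,220],[0,0,0,2,40,0,220],[0,0,0,1,25,0,220],[0,0,0,0,14,0,220]]'; python3 -m creep '[[0,0,0,0,0,0,220],[0,0,0,0,0,0,220]]';python3 - <<'E'
from h import *
p,d=camera('top');cv2.imwrite('pics/t6.png',p)
p,d=camera('wrist');cv2.imwrite('pics/w6.png',p)
plan([.547,.312,.10],down(90));print(get_obs()['joint_pos'])
E
```

```text
clock: 7.65
position: [0.5603, 0.0355, 0.2126]
ee_rot: [-0.0, 1.0, -0.0, -0.001]
ft_force: [1.1, -0.2, -1.2]
grip_width: 0.26
clock: 8.45
position: [0.5468, 0.3155, 0.2121]
ee_rot: [-0.002, 1.0, -0.0, -0.001]
ft_force: [0.9, -0.4, -3.1]
grip_width: 0.26
clock: 8.65
position: [0.5488, 0.311, 0.2133]
ee_rot: [0.001, 1.0, -0.001, -0.0]
ft_force: [-0.2, -0.7, -2.3]
grip_width: 0.257
at [0.5491 0.3106 0.2139] turn [-0.0008  0.0001 -0.0026] then shift mm (new axes) [  2.132    1.4355 113.9052]
[-0.8628  0.3632  0.3573  1.4909 -0.1282  1.3109  1.0743]
```

View pics/w6.png

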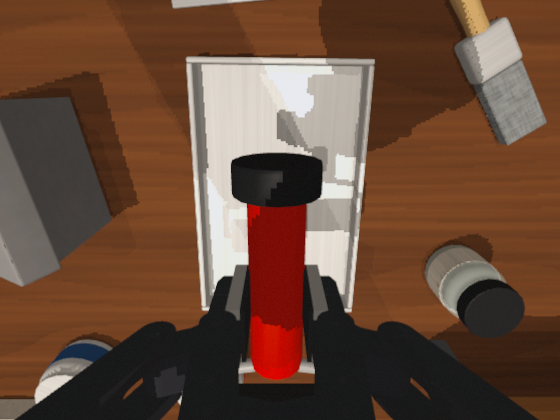

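View pics/t6.png

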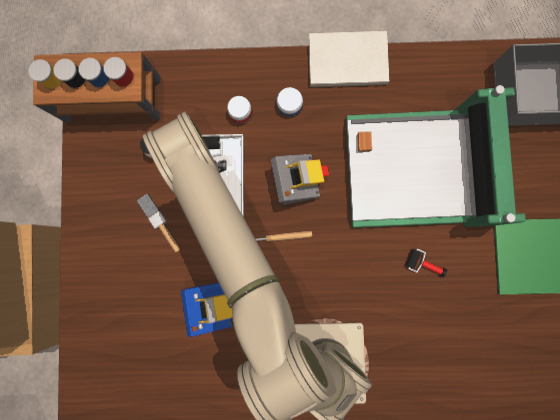

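```bash
python3 - <<'E'
from h import *
for q in((187,58),(374,60),(203,311),(357,311)): print(atz('wrist',*q,.028))
E
```

```text
[0.4422 0.2355 0.028 ]
[0.4441 0.3927 0.028 ]
[0.6907 0.232  0.028 ]
[0.691  0.3959 0.028 ]
```

```bash
python3 -m creep '[[0,0,0,0,3,15,220],[0,0,0,0,0,35,220],[0,0,0,0,0,40,220],[0,0,0,0,0,40,220],[0,0,0,0,0,30,220],[0,0,0,0,0,15,220],[0,0,0,0,0,8,220],[0,0,0,0,0,0,220]]';python3 -m creep '[[0,0,0,0,0,2,220],[0,0,0,0,0,2,220],[0,0,0,0,0,2,220]]'; python3 -m creep '[[0,0,0,0,0,1,220],[0,0,0,0,0,1,220],[0,0,0,0,0,0,220]]'
```

```text
clock: 9.55
position: [0.5485, 0.3156, 0.0306]
ee_rot: [0.0, 1.0, -0.0, -0.0]
ft_force: [-0.4, -0.0, -1.3]
grip_width: 0.262
clock: 9.85
position: [0.549, 0.3163, 0.0258]
ee_rot: [-0.0, 1.0, 0.001, 0.001]
ft_force: [-1.1, -0.8, -2.1]
grip_width: 0.259
clock: 10.15
position: [0.5484, 0.3159, 0.0229]
ee_rot: [-0.0, 1.0, 0.0, -0.0]
ft_force: [-0.6, 0.0, -2.6]
grip_width: 0.261
```

```bash
python3 -m creep '[[0,0,0,0,0,1,220],[0,0,0,0,0,1,220],[0,0,0,0,0,0,220]]'; python3 -m creep '[[0,0,0,0,0,1,220],[0,0,0,0,0,1,220],[0,0,0,0,0,0,220]]'
```

```text
clock: 10.45
position: [0.5484, 0.3158, 0.0207]
ee_rot: [-0.0, 1.0, -0.0, -0.0]
ft_force: [0.0, -0.2, -2.0]
grip_width: 0.256
clock: 10.75
position: [0.5485, 0.3159, 0.019]
ee_rot: [-0.0, 1.0, 0.0, 0.0]
ft_force: [-0.1, -0.1, -1.6]
grip_width: 0.263
```

```bash
python3 -m creep '[[0,0,0,0,0,1,220],[0,0,0,0,0,0,220]]'; python3 -m creep '[[0,0,0,0,0,1,220],[0,0,0,0,0,0,220]]'; python3 - <<'E'
from h import *
p,d=camera('side');crop(p,210,150,340,250,6,'pics/s7.png')
E
```

```text
clock: 10.95
position: [0.5485, 0.316, 0.0189]
ee_rot: [-0.0, 1.0, 0.0, -0.0]
ft_force: [-3.8, -2.2, 8.0]
grip_width: 0.26
clock: 11.15
position: [0.5486, 0.316, 0.0187]
ee_rot: [-0.0, 1.0, 0.0, -0.0]
ft_force: [-8.5, -3.8, 17.5]
grip_width: 0.258
```

View pics/s7.png

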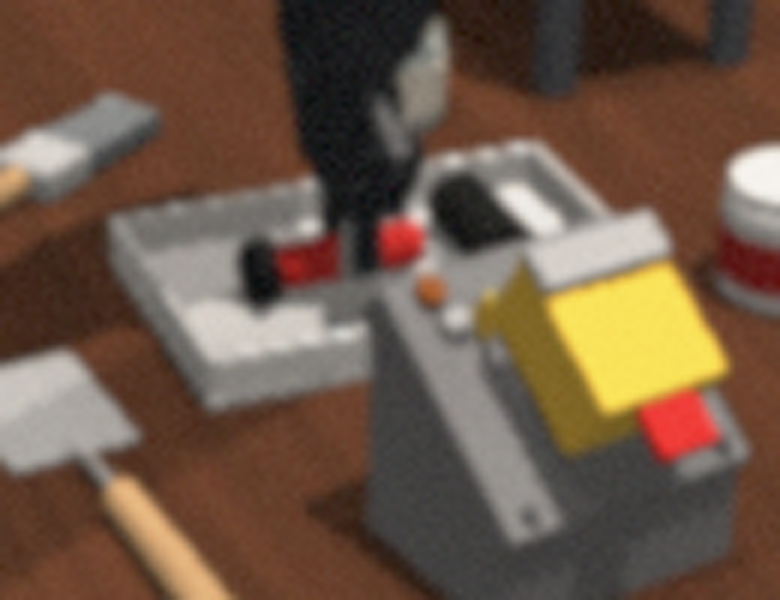

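```bash
python3 -m creep '[[0,0,0,0,0,-2,220],[0,0,0,0,0,0,180],[0,0,0,0,0,0,120],[0,0,0,0,0,0,90],[0,0,0,0,0,0,90],[0,0,0,0,0,-10,90],[0,0,0,0,0,-30,90],[0,0,0,0,0,-40,90]]';python3 -m creep '[[0,0,0,0,0,-40,90],[0,0,0,0,0,-40,90],[0,0,0,0,0,-20,90],[0,0,0,0,0,0,90]]'; python3 - <<'E'
from h import *
p,d=camera('wrist');cv2.imwrite('pics/w8.png',p);print(get_obs()['joint_pos'])
E
```

```text
clock: 12.0
position: [0.5474, 0.3153, 0.0988]
ee_rot: [-0.0, 1.0, -0.001, -0.001]
ft_force: [0.8, 0.1, -0.7]
grip_width: 0.65
clock: 12.4
position: [0.55, 0.3166, 0.2036]
ee_rot: [0.0, 1.0, 0.002, 0.003]
ft_force: [0.6, -0.2, -1.0]
grip_width: 0.645
[-0.8673  0.3748  0.3548  1.5032 -0.1335  1.2839  1.0731]
```

View pics/w8.png

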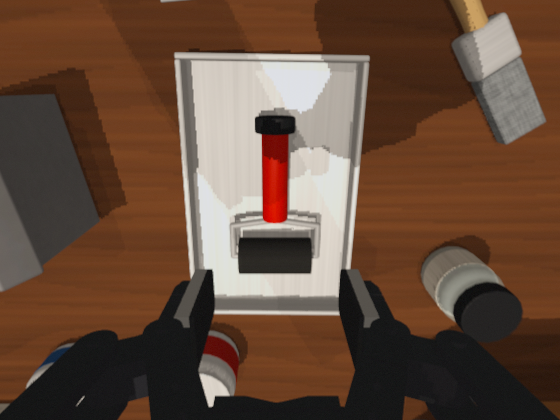

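Picture w8 shows the brayer lying flat in the tray: knob at (275,125), roller at (275,255), inside all the walls. Next I move to the console and view it from above the lip.

```bash
python3 -m creep '[[0,0,0,0,-10,-30,90],[0,0,0,0,-30,-20,90],[0,0,0.14,0,-40,0,90],[0,0,0.14,6,-40,0,90],[0,0,0.14,12,-40,0,90],[0,0,0.14,18,-38,0,90],[0,0,0.14,24,-34,0,90],[0,0,0.14,-20,-10,0,90]]' ; python3 -c "
from h import *
plan([.56,-.10,.25],down(10));print(get_obs()['joint_pos'])"
```

```text
clock: 13.25
position: [0.4482, 0.0977, 0.2477]
ee_rot: [0.409, 0.912, 0.0, -0.002]
ft_force: [0.7, 1.5, 0.3]
grip_width: 0.646
at [0.4482 0.0977 0.2477] turn [-0.0024 -0.0034  0.5532] then shift mm (new axes) [-214.1047   75.7889   -2.2551]
[-0.8211 -0.0751  0.4903  1.8772  0.0332  1.3336  0.3877]
```

```bash
python3 -m creep '[[0,0,0.14,0,30,0,90],[0,0,0.14,0,30,0,90],[0,0,0.14,-20,20,0,90],[0,0,0.133,-40,5,0,90],[0,0,0,-45,0,0,90],[0,0,0,-45,0,0,90],[0,0,0,-30,0,0,90],[0,0,0,0,0,0,90]]' ; python3 -c "
from h import *
plan([.56,-.10,.25],down(10));print(get_obs()['joint_pos'])"
```

```text
clock: 14.05
position: [0.5646, -0.0347, 0.2481]
ee_rot: [0.644, 0.765, -0.001, 0.0]
ft_force: [0.2, -0.3, -0.2]
grip_width: 0.649
at [ 0.5646 -0.0347  0.2481] turn [-0.0016  0.0019 -0.0039] then shift mm (new axes) [-63.4916 -15.8695  -1.8734]
[-0.5856  0.2138  0.6602  1.6315 -0.1317  1.3433  0.2641]
```

```bash
python3 -m creep '[[0,0,0,-32,-8,0,90],[0,0,0,-31,-8,0,90],[0,0,0,0,0,0,90],[0,0,0,0,0,0,90]]' ; python3 -c "
from h import *
ps=pose();p,d=camera('wrist');cv2.imwrite('pics/w9.png',p);np.savez('wrist9.npz',p=p,d=d,pos=ps[0],q=ps[1].as_quat())
print(ps[0],get_obs()['joint_pos'])"
```

```text
clock: 14.45
position: [0.5601, -0.0937, 0.2482]
ee_rot: [0.642, 0.767, -0.0, -0.001]
ft_force: [-0.3, 0.4, -0.1]
grip_width: 0.651
[ 0.5601 -0.0937  0.2482] [-0.5049  0.224   0.6926  1.6265 -0.1465  1.3452  0.3874]
```

View pics/w9.png

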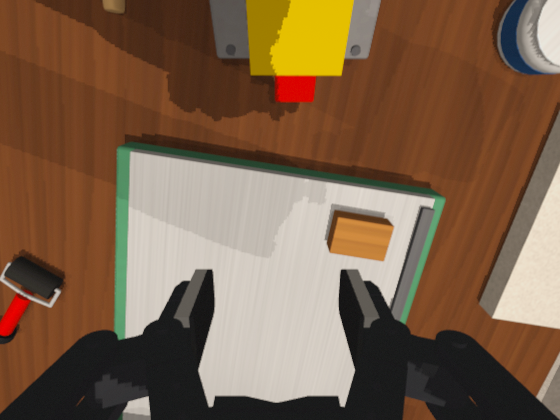

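```bash
python3 - <<'E'
from h import *
z=np.load('wrist9.npz');ps=(z['pos'],Rot.from_quat(z['q']));P=cloud('wrist',z['d'],ps);p=z['p']
hsv=cv2.cvtColor(p,cv2.COLOR_BGR2HSV)
red=((hsv[...,0]<6)|(hsv[...,0]>174))&(hsv[...,1]>150)&(hsv[...,2]>90)
red[:60]=0;red[115:]=0;red[:,:250]=0;red[:,340:]=0
v,u=np.nonzero(red);q=P[red];print(u.min(),u.max(),v.min(),v.max(),np.median(q,0))
for r in range(72,106,3):
    m=red[r];print(r,np.nonzero(m)[0][[0,-1]] if m.any() else None,P[r,296])
ye=(abs(hsv[...,0].astype(int)-26)<6)&(hsv[...,1]>150)&(hsv[...,2]>100);ye[80:]=0
q=P[ye];c=q.mean(0);w=np.linalg.svd(q-c)[2][2];w*=np.sign(w[2]);print('roof',c,w,'tilt',np.degrees(np.arccos(w[2])),'yaw',np.degrees(np.arctan2(-w[1],-w[0])))
cr=red&1
m=(v>80)&(v<102);q=P[red][m];c=q.mean(0);w=np.linalg.svd(q-c)[2][2];w*=np.sign(w[2]);print('lip top',c,w,np.degrees(np.arccos(w[2])))
for n,k in(('top',0),('side',0)):
    pp,d=load(n,k);C=cloud(n,d);h=cv2.cvtColor(pp,cv2.COLOR_BGR2HSV)
    r=((h[...,0]<8)|(h[...,0]>172))&(h[...,1]>150)&(h[...,2]>90)&(C[...,0]>.5)&(C[...,0]<.62)&(C[...,1]>-.03)&(C[...,1]<.05)
    v,u=np.nonzero(r);print(n,len(u),u.mean(),v.mean(),C[r].mean(0) if len(u) else None)
E
```

```text
275 315 76 102 [ 0.5588 -0.0105  0.1078]
72 None [0.5573 0.0008 0.1201]
75 None [ 0.5578 -0.0011  0.1179]
78 [275 315] [ 0.5583 -0.0029  0.1138]
81 [275 315] [ 0.5587 -0.0049  0.1137]
84 [275 315] [ 0.5593 -0.0068  0.1107]
87 [275 314] [ 0.5599 -0.0088  0.1075]
90 [275 314] [ 0.5603 -0.0109  0.1074]
93 [275 313] [ 0.5607 -0.013   0.1061]
96 [275 313] [ 0.5612 -0.0151  0.1047]
99 [275 313] [ 0.5618 -0.0172  0.1021]
102 [280 297] [ 0.5681 -0.0219 -0.0014]
105 None [ 0.5687 -0.0249 -0.0009]
roof [0.5535 0.0206 0.1342] [ 0.1746 -0.9645  0.1982] tilt 78.56905440764567 yaw 100.26377226993759
lip top [ 0.5591 -0.0118  0.1095] [ 0.1874 -0.982   0.0243] 88.60966367958352
top 70 325.0 170.25714285714287 [ 0.5601 -0.0103  0.096 ]
side 99 322.25252525252523 220.53535353535352 [ 0.5554 -0.0096  0.1079]
```

```bash
cat >> h.py <<'E'
yw=np.radians(100.2)
xc=np.array([np.cos(yw),np.sin(yw),0]);hy=np.array([np.sin(yw),-np.cos(yw),0]);zz=np.array([0,0,1.])
t35=np.radians(35);up=xc*np.cos(t35)+zz*np.sin(t35);nn=zz*np.cos(t35)-xc*np.sin(t35)
LIP=np.array([.5595,-.0057,.1057]);HINGE=LIP+.089*up-.048*nn
def lean(th):
    th=np.radians(th);z=-zz*np.cos(th)+xc*np.sin(th);return Rot.from_matrix(np.c_[np.cross(hy,z),hy,z])
E
python3 - <<'E'
from h import *
R=lean(40);L=LIP-.004*up
plan(L-.09*R.as_matrix()[:,2],R);print(L)
E
python3 -m creep '[[0,0.14,0,0,0,0,110],[0,0.14,0,0,0,0,110],[0,0.14,0,0,0,0,110],[0,0.14,0,0,0,0,110],[0,0.14,0,0,0,0,110],[0,0,0,0,0,0,110]]' ; python3 - <<'E'
from h import *
R=lean(40);L=LIP-.004*up
plan(L-.09*R.as_matrix()[:,2],R);print(get_obs()['joint_pos'])
E
```

```text
at [ 0.5604 -0.0927  0.2482] turn [-0.0013  0.6973  0.0005] then shift mm (new axes) [-29.8667  14.5493  73.9425]
[ 0.5601 -0.0089  0.1034]
clock: 15.1
position: [0.5595, -0.0956, 0.2452]
ee_rot: [0.604, 0.718, 0.22, -0.267]
ft_force: [-1.1, -0.6, -1.2]
grip_width: 0.574
at [ 0.5595 -0.0956  0.2452] turn [-0.0026 -0.0071 -0.0075] then shift mm (new axes) [-25.9137  15.91    73.395 ]
[-0.0196  0.5443  0.6236  1.4283 -0.7975  1.7979  0.8195]
```

```bash
python3 -m creep '[[0,0,0,-10,6,15,110],[0,0,0,-8,5,30,110],[0,0,0,-8,5,28,110],[0,0,0,0,0,0,110],[0,0,0,0,0,0,110]]' 25; python3 - <<'E'
from h import *
R=lean(40);L=LIP-.004*up
plan(L,R);print(get_obs()['joint_pos'])
ps=pose();p,d=camera('wrist')
for a in(-.015,.015):
  for b in(-.013,.013):
    u=proj('wrist',LIP+a*hy+b*up+.004*nn);cv2.circle(p,tuple(int(x) for x in u),2,(0,255,0),-1)
cv2.imwrite('pics/w10.png',p)
E
```

```text
clock: 15.6
position: [0.5717, -0.0627, 0.177]
ee_rot: [0.601, 0.722, 0.219, -0.263]
ft_force: [-0.7, -0.1, 0.5]
grip_width: 0.569
at [ 0.5717 -0.0627  0.177 ] turn [-0.0018 -0.0011  0.0029] then shift mm (new axes) [-5.1798 -1.9587 91.6633]
[-0.0609  0.5918  0.5933  1.5067 -0.8278  1.6706  0.859 ]
```

View pics/w10.png

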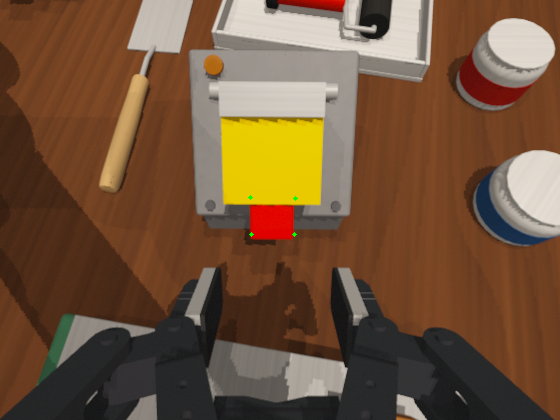

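```bash
python3 - <<'E'
from h import *
z=np.load('wrist9.npz');p9=(z['pos'],Rot.from_quat(z['q']))
for a,b in(((272.5,240),(294.5,102)),((272,206),(296,77.)),((222,206),(250,76)),((321,206),(343,76))):
    A=ray('wrist',*a);B=ray('wrist',*b,p9);X=tri([A,B]);print(X,proj('wrist',X)-a,proj('wrist',X,p9)-b)
print('pred tip',LIP-.013*up+.004*nn)
p,d=load('side');crop(p,300,190,350,240,12,'pics/s10.png')
print(proj('side',LIP-.013*up+.004*nn))
E
```

```text
[ 0.5616 -0.02    0.0939] [-0.1134  0.02  ] [ 0.1024 -0.0184]
[ 0.5582 -0.0024  0.1141] [-0.0206  0.0036] [ 0.0195 -0.0035]
[ 0.525  -0.0077  0.1124] [ 0.5866 -0.1182] [-0.5379  0.1431]
[0.5911 0.0042 0.1128] [ 0.509  -0.0789] [-0.4885  0.0543]
pred tip [ 0.5618 -0.0184  0.1015]
[326.0919 223.9836]
```

View pics/s10.png

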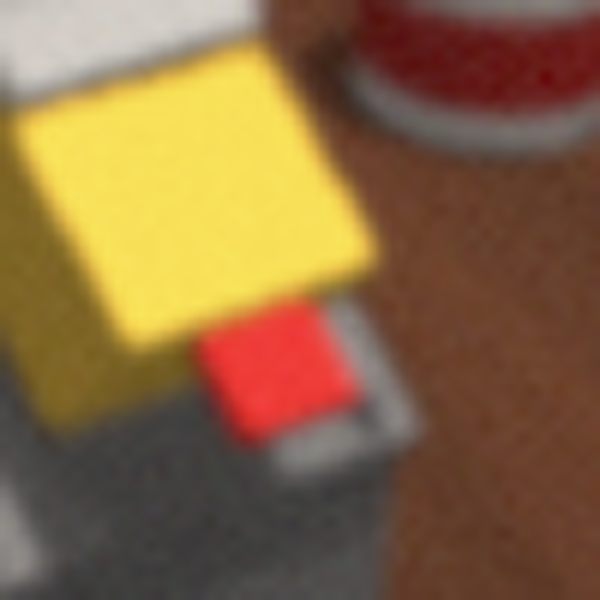

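```bash
python3 - <<'E'
from h import *
ps=pose();p,d=camera('wrist');np.savez('wrist10.npz',p=p,d=d,pos=ps[0],q=ps[1].as_quat())
P=cloud('wrist',d,ps)
for r in(190,200,204,208,215,222,230,236,239): print(r,P[r,272])
print('face left',P[180,210],nn@(P[180,210]-HINGE),'table',P[250,120],P[330,290])
A=ray('wrist',272.5,240,ps);S=ray('side',325.2,225.1);X=tri([A,S]);print('tip w10+side',X,proj('wrist',X,ps),proj('side',X))
z=np.load('wrist9.npz');p9=(z['pos'],Rot.from_quat(z['q']));B=ray('wrist',294.5,102,p9)
X=tri([B,S]);print('tip w9+side',X); T=ray('top',180+743/5,120+255/5)
print('T+S',tri([T,S]),'all',tri([A,B,S,T]))
# roof front edge mid : side crop (255,305)/12
S2=ray('side',300+255/12,190+308/12);print('roof edge',tri([S2,ray('wrist',272,206,ps)]),tri([S2,ray('wrist',296,77,p9)]))
E
```

```text
190 [0.557  0.0045 0.1247]
200 [ 0.5579 -0.0006  0.1202]
204 [ 0.5579 -0.001   0.1143]
208 [ 0.5584 -0.0035  0.1133]
215 [ 0.559  -0.0071  0.1096]
222 [ 0.5598 -0.0115  0.1079]
230 [ 0.5606 -0.016   0.1042]
236 [ 0.5612 -0.0194  0.1016]
239 [ 0.5551  0.0083 -0.0011]
face left [0.4997 0.0283 0.0704] -0.006189568816594244 table [ 0.4114 -0.0292 -0.0013] [ 0.5866 -0.0725 -0.0002]
tip w10+side [ 0.5606 -0.0201  0.0988] [270.8862 237.9407] [325.8968 225.3626]
tip w9+side [ 0.5602 -0.0193  0.0991]
T+S [ 0.5576 -0.0205  0.1005] all [ 0.5599 -0.0201  0.0986]
roof edge [ 0.5574 -0.0023  0.1166] [ 0.5572 -0.002   0.1172]
```

```bash
sed -i 's/^LIP=.*/LIP=np.array([.5585,-.0075,.1043]);HINGE=LIP+.089*up-.048*nn/' h.py; python3 - <<'E'
from h import *
R=lean(40);L=LIP-.004*up+.003*R.as_matrix()[:,2]
plan(L,R)
E
```

```text
at [ 0.5721 -0.0646  0.1779] turn [0.0013 0.0001 0.002 ] then shift mm (new axes) [-6.4207 -3.254  96.7108]
```

```bash
python3 -m creep '[[0,0,0,-3,-2,15,110],[0,0,0,-3,-1,25,110],[0,0,0,0,0,20,110],[0,0,0,0,0,10,110],[0,0,0,0,0,0,110]]' 25; python3 - <<'E'
from h import *
p,d=camera('wrist');cv2.imwrite('pics/w11.png',p)
R=lean(40);L=LIP-.004*up+.003*R.as_matrix()[:,2]
plan(L,R)
E
```

```text
clock: 16.2
position: [0.5608, -0.024, 0.1182]
ee_rot: [0.602, 0.721, 0.22, -0.264]
ft_force: [0.0, -0.2, -0.6]
grip_width: 0.571
at [ 0.5613 -0.0251  0.119 ] turn [-0.0002 -0.0019  0.0002] then shift mm (new axes) [ 0.1683  0.3649 25.3608]
```

View pics/w11.png

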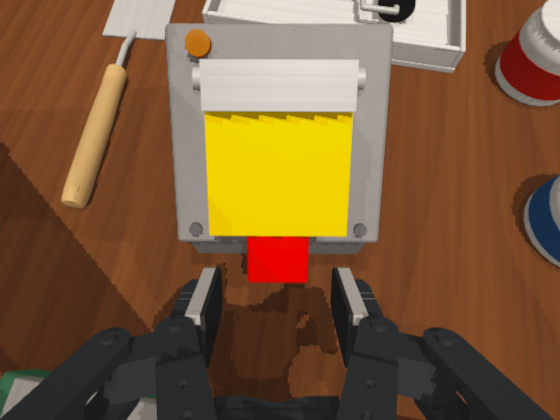

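```bash
python3 -m creep '[[0,0,0,0,0,10,110],[0,0,0,0,0,10,110],[0,0,0,0,0,5,110],[0,0,0,0,0,0,110]]' 25; python3 - <<'E'
from h import *
p,d=camera('wrist');cv2.imwrite('pics/w12.png',p)
E
```

```text
clock: 16.65
position: [0.5581, -0.0084, 0.0992]
ee_rot: [0.602, 0.721, 0.22, -0.264]
ft_force: [0.4, 0.0, -0.5]
grip_width: 0.569
```

View pics/w12.png

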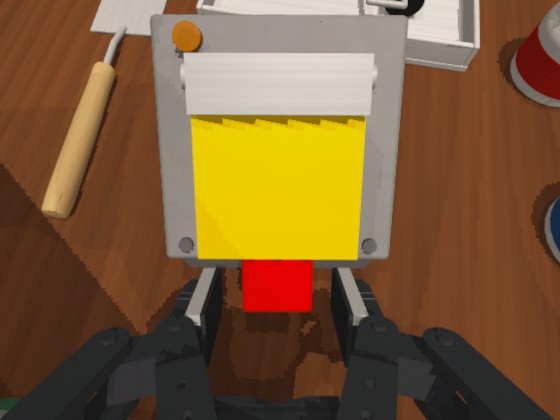

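```bash
python3 -m creep '[[0,0,0,0,0,0,150],[0,0,0,0,0,0,200],[0,0,0,0,0,0,200],[0,0,0,0,0,0,200]]' 20; python3 - <<'E'
from h import *
p,d=camera('wrist');cv2.imwrite('pics/w13.png',p)
p,d=camera('side');crop(p,250,130,380,250,5,'pics/s13.png')
# arc plan
T,R=pose();print('tcp rel hinge',(T-HINGE)@up*1000,(T-HINGE)@nn*1000,(T-HINGE)@hy*1000)
E
```

```text
clock: 17.1
position: [0.5587, -0.0097, 0.1]
ee_rot: [0.603, 0.721, 0.22, -0.263]
ft_force: [0.0, -1.5, 2.3]
grip_width: 0.343
tcp rel hinge -93.17041791681716 45.723993561834554 -0.18168351000321767
```

View pics/w13.png

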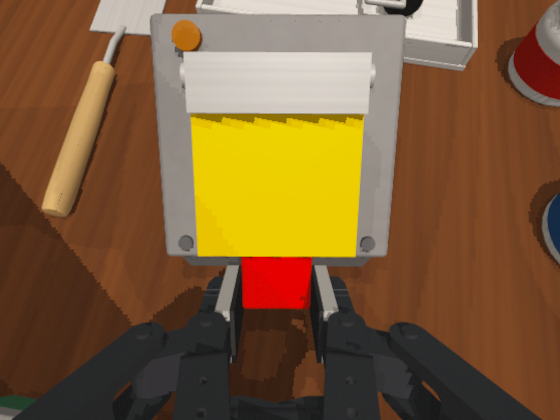

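View pics/s13.png

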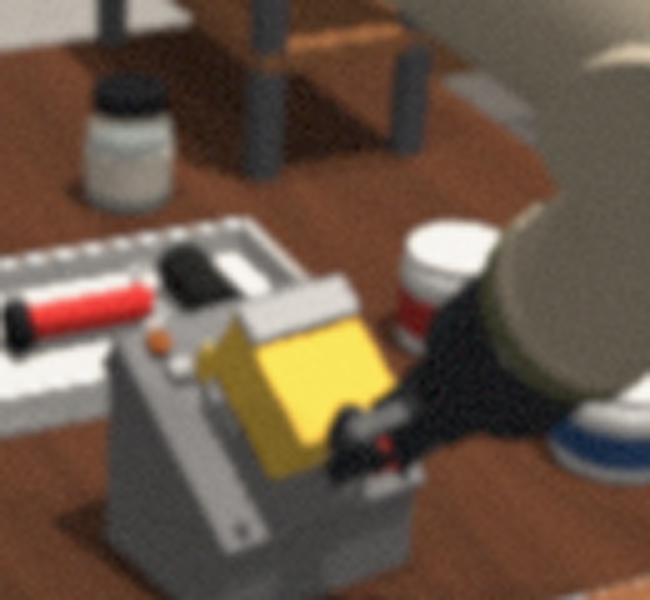

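```bash
python3 - <<'E'
from h import *
T,R=pose();r=R.inv().apply(T-HINGE)*1000
for d in(.1,.12): print(r,d,Rot.from_rotvec([0,-d,0]).apply(r)-r)
E
```

```text
[-88.7445  -0.1376 -53.813 ] 0.1 [ 5.8157  0.     -8.5908]
[-88.7445  -0.1376 -53.813 ] 0.12 [  7.0803   0.     -10.2368]
```

```bash
cat > arc.py <<'E'
from h import *
T,R=pose();a=(T-HINGE)@up*1000;b=(T-HINGE)@nn*1000
print('r',np.hypot(a,b),'guard est',np.arctan2(b,-a)-np.arctan2(45.7,93.2),'hy',(T-HINGE)@hy*1000,'lean',np.degrees(np.arctan2(R.as_matrix()[:,2]@xc,-R.as_matrix()[2,2])))
r=R.inv().apply(T-HINGE)*1000;print(r);o=get_obs();print('q',o['joint_pos'],'f',o['ft_force'])
E
python3 -m creep '[[0,-0.1,0,5.8,0,-8.6,200],[0,-0.1,0,5.8,0,-8.6,200],[0,-0.1,0,5.8,0,-8.6,200],[0,0,0,0,0,0,200]]'; python3 arc.py
```

```text
clock: 17.6
position: [0.5588, -0.0096, 0.1327]
ee_rot: [0.628, 0.753, 0.126, -0.15]
ft_force: [0.1, -5.6, -0.2]
grip_width: 0.344
r 103.94648745494233 guard est 0.3160654125756507 hy -0.09801352195961785 lean 22.581489712131667
[-88.3319  -0.3233 -54.7929]
q [-0.3633  0.4314  0.6549  1.7142 -0.6332  1.3259  0.6856] f [ 0.0695 -5.5641 -0.2367]
```

Radius is holding at 104 mm and the forces are small, so I continue the arc.

```bash
python3 -m creep '[[0,-0.1,0,5.8,0,-8.6,200],[0,-0.1,0,5.8,0,-8.6,200],[0,-0.1,0,5.8,0,-8.6,200],[0,-0.1,0,5.8,0,-8.6,200],[0,0,0,0,0,0,200]]'; python3 arc.py; python3 - <<'E'
from h import *
p,d=camera('side');crop(p,250,100,380,220,5,'pics/s14.png')
E
```

```text
clock: 18.1
position: [0.5562, 0.005, 0.1712]
ee_rot: [0.64, 0.768, -0.001, 0.002]
ft_force: [-0.6, -5.9, 3.6]
grip_width: 0.347
r 103.65117232889978 guard est 0.7167465234186609 hy -0.011255731512325624 lean -0.3050840631704647
[-88.0134  -0.3235 -54.7459]
q [-0.7303  0.2659  0.7457  1.7637 -0.1882  1.1849  0.251 ] f [-0.6016 -5.8541  3.5809]
```

View pics/s14.png

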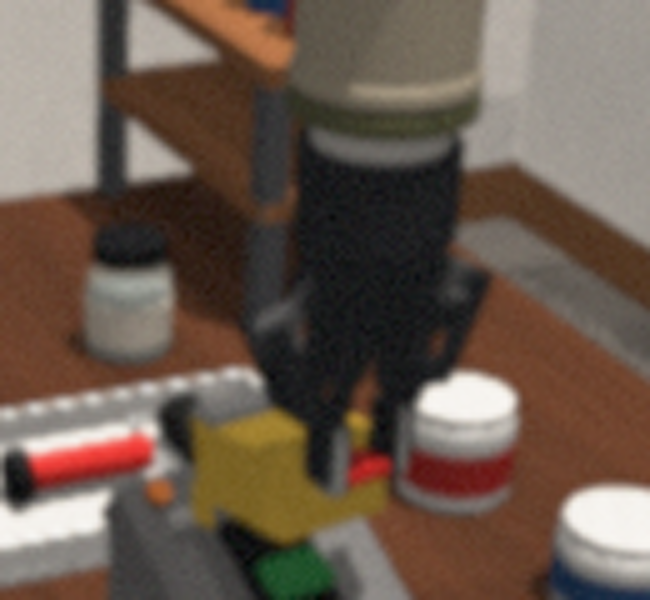

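```bash
python3 -m creep '[[0,-0.1,0,5.8,0,-8.6,200],[0,-0.1,0,5.8,0,-8.6,200],[0,-0.1,0,5.8,0,-8.6,200],[0,-0.1,0,5.8,0,-8.6,200],[0,0,0,0,0,0,200]]'; python3 arc.py
```

```text
clock: 18.65
position: [0.5512, 0.0335, 0.2011]
ee_rot: [0.626, 0.753, -0.129, 0.155]
ft_force: [0.4, -2.9, 4.9]
grip_width: 0.343
r 103.42415172149427 guard est 1.1212179174859531 hy 0.12284819178255546 lean -23.27450975835783
[-87.625   -0.204  -54.9398]
q [-1.0407  0.2577  0.7625  1.7701  0.24    1.2384 -0.1931] f [ 0.4075 -2.886   4.8988]
```

```bash
python3 -m creep '[[0,-0.1,0,5.8,0,-8.6,200],[0,-0.1,0,5.8,0,-8.6,200],[0,-0.1,0,5.8,0,-8.6,200],[0,0,0,0,0,0,200]]'; python3 arc.py;  python3 - <<'E'
from h import *
p,d=camera('side');crop(p,250,90,380,210,5,'pics/s15.png')
E
```

```text
clock: 19.05
position: [0.5463, 0.0619, 0.2145]
ee_rot: [0.6, 0.722, -0.222, 0.266]
ft_force: [0.3, -0.4, 3.6]
grip_width: 0.34
r 102.94477716756934 guard est 1.4307003826774705 hy 0.2461146125549136 lean -40.47637764434128
[-86.7101  -0.0692 -55.4892]
q [-1.1981  0.374   0.755   1.747   0.4345  1.3478 -0.4156] f [ 0.3245 -0.3683  3.5872]
```

View pics/s15.png

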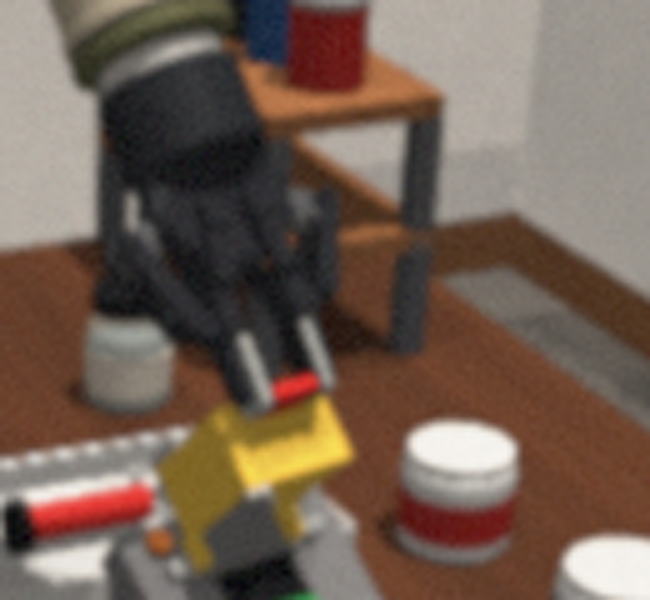

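```bash
python3 -m creep '[[0,-0.08,0,4.6,0,-6.8,200],[0,0,0,0,0,0,200],[0,0,0,0,0,0,150],[0,0,0,0,0,0,110],[0,0,0,0,0,0,110]]'; python3 arc.py; python3 -m creep '[[0,0,0,0,0,-20,110],[0,0,0,0,0,-35,110],[0,0,0,0,0,-30,110],[0,0,0,0,0,0,110]]';  python3 - <<'E'
from h import *
p,d=camera('side');np.savez('side16.npz',p=p,d=d);crop(p,250,90,380,210,5,'pics/s16.png')
ps=pose();p,d=camera('wrist');cv2.imwrite('pics/w16.png',p)
E
```

```text
clock: 19.6
position: [0.5446, 0.0662, 0.2163]
ee_rot: [0.594, 0.709, -0.244, 0.291]
ft_force: [0.4, -0.2, -0.3]
grip_width: 0.572
r 103.4429061456645 guard est 1.4769744546722001 hy -0.6022996052445913 lean -44.645122172102575
[-88.5749  -0.6266 -53.4312]
q [-1.2253  0.4145  0.7564  1.7399  0.4662  1.3757 -0.4574] f [ 0.4252 -0.2317 -0.3276]
clock: 20.0
position: [0.5348, 0.1288, 0.2787]
ee_rot: [0.593, 0.711, -0.241, 0.292]
ft_force: [1.5, 0.2, -1.2]
grip_width: 0.569
```

View pics/s16.png

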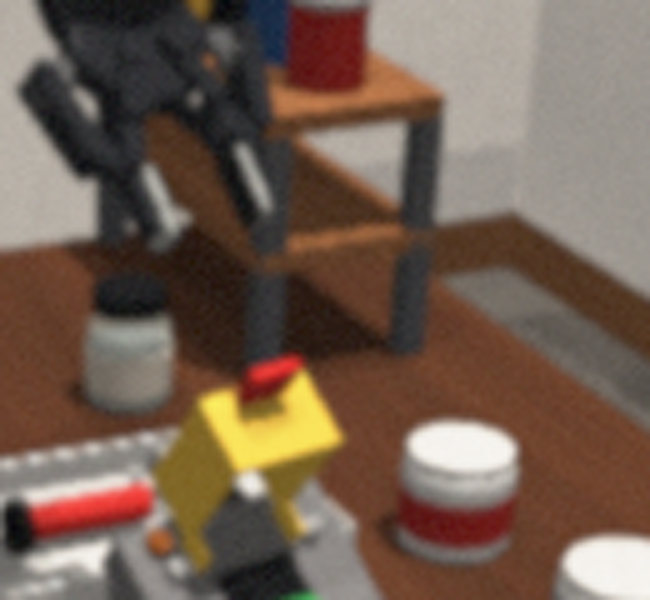

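View pics/w16.png

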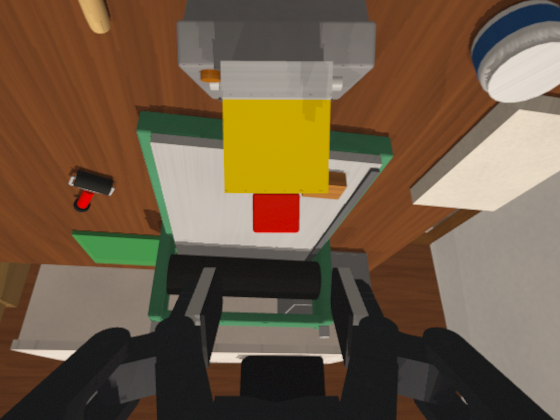

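```bash
python3 - <<'E'
from h import *
T,R=pose()
print(R.inv().apply([0,0,1]))
for k in range(4): print(k,(R*Rot.from_rotvec([0,.14*k,0])).inv().apply([0,0,1]),(R*Rot.from_rotvec([0,.14*k,0])).inv().apply(-xc))
E
```

```text
[-0.7028  0.0002 -0.7114]
0 [-0.7028  0.0002 -0.7114] [-0.7114  0.      0.7028]
1 [-0.5966  0.0002 -0.8025] [-0.8025  0.      0.5966]
2 [-0.4788  0.0002 -0.8779] [-0.8779  0.      0.4788]
3 [-0.3516  0.0002 -0.9361] [-0.9361  0.      0.3516]
```

```bash
python3 -m creep '[[0,0.14,0,-24,0,-25,110],[0,0.14,0,-21,0,-28,110],[0,0.14,0,-31,0,-6,160],[0,0.14,0,-37,0,14,255],[0,0.14,0,-39,0,9,255],[0,0.14,0,-40,0,3,255],[0,0.14,0,-40,0,-2,255],[0,0.14,0,-39,0,-8,255]]';python3 arc.py;python3 -c "
from h import *
plan([.568,-.10,.22],lean(40))"
```

```text
clock: 20.9
position: [0.5698, -0.0809, 0.3668]
ee_rot: [0.637, 0.757, 0.09, -0.111]
ft_force: [0.4, 1.5, -0.5]
grip_width: 0.003
r 305.60628841351246 guard est 1.1171621393010702 hy -1.8685107763913833 lean 16.401698140848406
[ -96.8315   -2.2426 -289.8574]
q [-0.4572  0.3646  0.9292  1.3261 -0.525   1.7554  0.5806] f [ 0.3954  1.5267 -0.476 ]
at [ 0.5698 -0.0809  0.3668] turn [-0.0022  0.4119 -0.0078] then shift mm (new axes) [-108.4581   -5.162   100.5774]
```

```bash
python3 -m creep '[[0,0.137,0,-15,-1,35,255],[0,0.137,0,-18,-2,35,255],[0,0.137,0,-22,-2,33,255],[0,0,0,-28,0,10,255],[0,0,0,-16,0,0,255],[0,0,0,0,0,0,255],[0,0,0,0,0,0,255]]';python3 arc.py;python3 - <<'E'
from h import *
ps=pose();p,d=camera('wrist');cv2.imwrite('pics/w17.png',p);np.savez('wrist17.npz',p=p,d=d,pos=ps[0],q=ps[1].as_quat())
plan([.568,-.10,.22],lean(40))
p,d=camera('top');np.savez('top17.npz',p=p,d=d);cv2.imwrite('pics/t17.png',p)
E
```

```text
clock: 21.6
position: [0.5709, -0.1137, 0.2158]
ee_rot: [0.605, 0.721, 0.215, -0.261]
ft_force: [0.4, -0.6, 1.4]
grip_width: 0.002
r 229.89538115493045 guard est 0.6038475559263491 hy -6.604874864468469 lean 39.583945771421014
[ -96.096    -6.831  -208.8406]
q [-0.0884  0.653   0.7822  1.4101 -0.88    1.8245  0.9129] f [ 0.3709 -0.6197  1.3674]
at [ 0.5711 -0.1131  0.2163] turn [-0.0036  0.0073 -0.0041] then shift mm (new axes) [12.7333 -0.7151  5.7899]
```

View pics/w17.png

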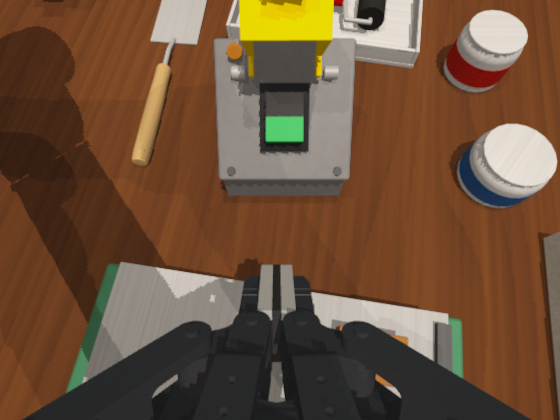

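```bash
python3 - <<'E'
from h import *
z=np.load('wrist17.npz');ps=(z['pos'],Rot.from_quat(z['q']));p=z['p'];d=z['d'];P=cloud('wrist',d,ps)
crop(p,200,20,370,200,4,'pics/c17.png')
def fc(X): return np.array([(X-HINGE)@up,(X-HINGE)@hy,(X-HINGE)@nn])*1000
for u,v in((285,95),(285,108),(285,112),(285,115),(285,118),(285,121),(285,124),(285,128),(285,132),(285,136),(285,139),(285,143),(285,148),(285,155),(285,165),(240,110),(335,110)): print(u,v,P[v,u],fc(P[v,u]),p[v,u])
E
```

```text
285 95 [0.5456 0.0704 0.1116] [-20.1163   1.0971   8.6964] [65 68 70]
285 108 [0.5474 0.06   0.107 ] [-31.4615   1.066   10.9849] [72 76 79]
285 112 [0.5479 0.0572 0.1049] [-34.9443   1.0725  10.8537] [73 78 81]
285 115 [0.5484 0.0549 0.1037] [-37.5759   1.0679  11.2499] [74 79 83]
285 118 [0.5488 0.0523 0.1029] [-40.2134   1.0547  12.091 ] [114 206  87]
285 121 [0.5491 0.0506 0.1007] [-42.8552   1.073   11.3028] [113 206  86]
285 124 [0.5496 0.0476 0.1005] [-45.4911   1.0457  12.8731] [112 206  86]
285 128 [0.5502 0.0446 0.0987] [-49.0251   1.0446  13.1403] [112 206  85]
285 132 [0.5507 0.0421 0.0961] [-52.6037   1.0615  12.4791] [113 206  86]
285 136 [0.5513 0.0381 0.0958] [-56.0918   1.0243  14.6112] [113 206  86]
285 139 [0.5518 0.0351 0.0956] [-58.6942   0.9978  16.1382] [113 206  85]
285 143 [0.5513 0.0394 0.0816] [-63.1534   1.2733   2.1716] [25 33 22]
285 148 [0.5519 0.0363 0.0778] [-67.9365   1.3026   0.9401] [40 40 42]
285 155 [0.5526 0.0334 0.0696] [-75.0667   1.4095  -4.1541] [138 146 152]
285 165 [0.554  0.0255 0.0641] [-84.796    1.4192  -4.0704] [143 151 157]
240 110 [0.5047 0.0595 0.0947] [-32.6449 -41.0878  -3.1402] [134 140 148]
335 110 [0.5929 0.0758 0.0934] [-33.0621  48.6264  -4.4204] [138 145 152]
```

View pics/c17.png

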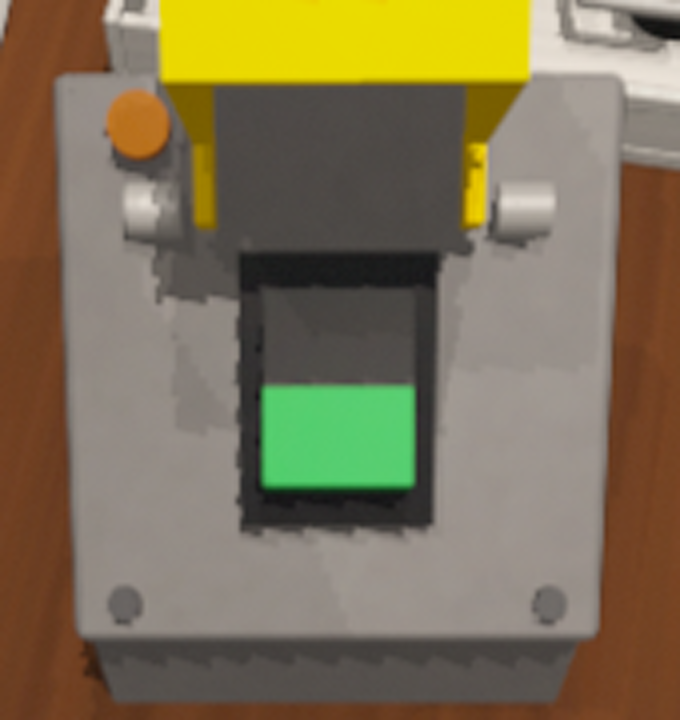

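```bash
python3 - <<'E'
from h import *
z=np.load('wrist17.npz');d=z['d'];p=z['p'];K=camera_model('wrist')['camera_matrix'];M=camera_model('wrist')['mount']
def tl(u,v):
    D=d[v,u];X=np.array([(u-K[0,2])/K[0,0]*D,(v-K[1,2])/K[1,1]*D,D]);return (M[:3,:3]@X+M[:3,3])*1000
for u,v in((266,266),(266,270),(284,266),(284,270),(284,263),(284,280),(284,300),(266,330),(250,300),(300,300),(300,290)): print(u,v,tl(u,v),p[v,u])
E
```

```text
266 266 [10.8023 -4.1668 -3.4513] [131 140 146]
266 270 [10.9289 -4.062  -7.227 ] [131 140 146]
284 266 [10.7081  3.5066 -3.2632] [132 140 146]
284 270 [10.9369  3.4247 -7.2333] [132 141 147]
284 263 [-94.2122   8.4573 203.3082] [ 38  66 115]
284 280 [ 10.9057   3.2605 -15.3701] [131 141 146]
284 300 [  9.8442   3.0171 -27.7986] [131 140 147]
266 330 [ 11.7316  -2.9557 -47.2605] [43 41 41]
250 300 [  6.1522  -9.7887 -22.1129] [42 43 41]
300 300 [  6.8967   9.1653 -23.2426] [42 41 40]
300 290 [  6.5452   9.6508 -15.6074] [46 45 44]
```

```bash
python3 - <<'E'
from h import *
R=lean(46);C=HINGE-.052*up+.001*hy+.008*nn
print(C);plan(C-.05*R.as_matrix()[:,2],R)
E
```

```text
[0.5501 0.0451 0.0928]
at [ 0.5711 -0.1128  0.2163] turn [-0.0035  0.112  -0.0037] then shift mm (new axes) [ 21.649    7.2155 150.3362]
```

```bash
python3 -m creep '[[0,0.112,0,10,4,0,255],[0,0,0,6,2,25,255],[0,0,0,6,1,40,255],[0,0,0,0,0,40,255],[0,0,0,0,0,30,255],[0,0,0,0,0,15,255],[0,0,0,0,0,0,255]]';python3 - <<'E'
from h import *
R=lean(46);C=HINGE-.052*up+.001*hy+.008*nn
plan(C,R);print(get_obs()['joint_pos'],get_obs()['ft_force'])
p,d=camera('wrist');cv2.imwrite('pics/w18.png',p)
p,d=camera('side');crop(p,250,110,380,230,5,'pics/s18.png')
E
```

```text
clock: 22.4
position: [0.5547, 0.0118, 0.1256]
ee_rot: [0.591, 0.705, 0.248, -0.303]
ft_force: [1.0, -0.3, 0.4]
grip_width: -0.003
at [0.5547 0.0118 0.1256] turn [-0.0064 -0.0024 -0.0047] then shift mm (new axes) [-0.2734  1.3684 46.9353]
[-0.2154  0.6615  0.6937  1.6457 -0.9962  1.6516  0.9426] [ 0.9753 -0.2709  0.3674]
```

View pics/w18.png

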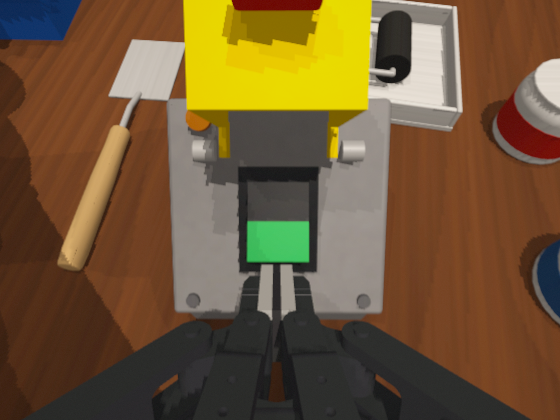

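View pics/s18.png

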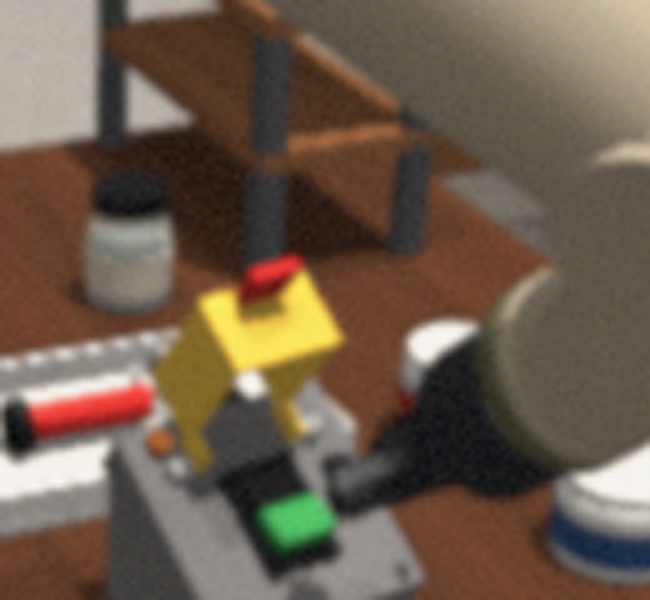

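```bash
python3 -m creep '[[0,0,0,0,1,8,255],[0,0,0,0,0,8,255],[0,0,0,0,0,5,255],[0,0,0,0,0,0,255]]'; python3 -m creep '[[0,0,0,0,0,4,255],[0,0,0,0,0,0,255]]';python3 -m creep '[[0,0,0,0,0,4,255],[0,0,0,0,0,0,255]]';python3 -c "
from h import *
R=lean(46);C=HINGE-.052*up+.001*hy+.008*nn
plan(C,R)
p,d=camera('wrist');cv2.imwrite('pics/w19.png',p)"
```

```text
clock: 22.9
position: [0.5528, 0.0253, 0.1102]
ee_rot: [0.592, 0.704, 0.248, -0.303]
ft_force: [-0.2, 0.2, -0.5]
grip_width: -0.003
clock: 23.1
position: [0.5525, 0.0278, 0.1076]
ee_rot: [0.592, 0.704, 0.248, -0.303]
ft_force: [0.6, -0.4, -0.4]
grip_width: 0.0
clock: 23.3
position: [0.5519, 0.0307, 0.1048]
ee_rot: [0.592, 0.704, 0.248, -0.303]
ft_force: [-0.1, 0.2, -0.2]
grip_width: 0.002
at [0.5519 0.0307 0.1048] turn [-0.0046 -0.0016 -0.0072] then shift mm (new axes) [ 1.3816  0.7522 18.8093]
```

View pics/w19.png

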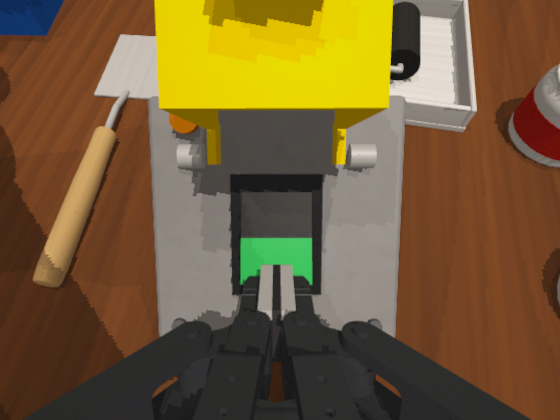

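```bash
for i in 1; do :; done; python3 -m creep '[[0,0,0,0,0,4,255],[0,0,0,0,0,0,255]]';python3 -m creep '[[0,0,0,0,0,2,255],[0,0,0,0,0,0,255]]';python3 -m creep '[[0,0,0,0,0,2,255],[0,0,0,0,0,0,255]]';python3 -m creep '[[0,0,0,0,0,2,255],[0,0,0,0,0,0,255]]'
```

```text
clock: 23.55
position: [0.5513, 0.0336, 0.102]
ee_rot: [0.592, 0.704, 0.248, -0.303]
ft_force: [0.7, -0.5, -0.6]
grip_width: 0.0
clock: 23.75
position: [0.5512, 0.0348, 0.1008]
ee_rot: [0.592, 0.704, 0.248, -0.302]
ft_force: [0.1, 1.2, -0.0]
grip_width: 0.001
clock: 23.95
position: [0.5511, 0.0355, 0.0995]
ee_rot: [0.592, 0.704, 0.248, -0.302]
ft_force: [0.9, -2.1, -0.9]
grip_width: 0.0
clock: 24.15
position: [0.551, 0.0363, 0.0979]
ee_rot: [0.593, 0.704, 0.248, -0.301]
ft_force: [0.8, -4.4, 0.3]
grip_width: 0.001
```

```bash
python3 -c "
from h import *
p,d=camera('wrist');crop(p,210,160,350,300,5,'pics/w20.png')
p,d=camera('side');crop(p,280,170,350,240,9,'pics/s20.png')
R=lean(46);T,_=pose();print((T-HINGE)@up,(T-HINGE)@nn,(T-HINGE)@hy)"
```

```text
-0.056083798836608495 0.01728813491431533 0.0003553019375826961
```

View pics/w20.png

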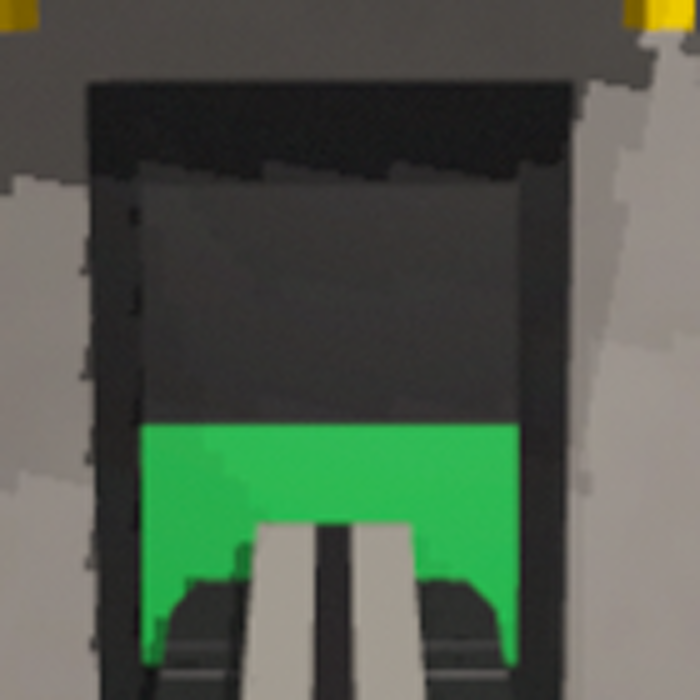

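View pics/s20.png

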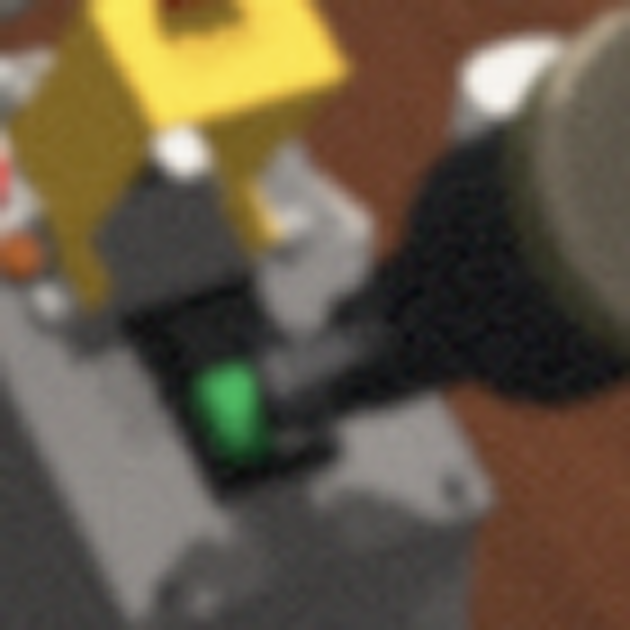

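```bash
python3 -m creep '[[0,0,0,0,0,-5,255],[0,0,0,5,1,0,255],[0,0,0,0,0,0,255]]'; python3 -c "
from h import *
T,_=pose();print((T-HINGE)@up,(T-HINGE)@nn,(T-HINGE)@hy)"; python3 -m creep '[[0,0,0,-0.6,0,3,255],[0,0,0,0,0,0,255]]';python3 -m creep '[[0,0,0,-0.4,0,2,255],[0,0,0,0,0,0,255]]';python3 -m creep '[[0,0,0,-0.4,0,2,255],[0,0,0,0,0,0,255]]';python3 -c "
from h import *
T,_=pose();print((T-HINGE)@up,(T-HINGE)@nn,(T-HINGE)@hy)"
```

```text
clock: 24.55
position: [0.552, 0.0383, 0.1059]
ee_rot: [0.592, 0.705, 0.249, -0.302]
ft_force: [0.5, -0.4, -0.7]
grip_width: 0.001
-0.0502558028220931 0.02276647615309318 0.001729334773026972
clock: 24.75
position: [0.5511, 0.0398, 0.1023]
ee_rot: [0.592, 0.704, 0.248, -0.303]
ft_force: [0.6, -0.1, 0.1]
grip_width: -0.003
clock: 24.95
position: [0.5512, 0.0403, 0.1009]
ee_rot: [0.592, 0.704, 0.248, -0.302]
ft_force: [-0.5, -0.3, -0.5]
grip_width: -0.001
clock: 25.15
position: [0.5511, 0.041, 0.0992]
ee_rot: [0.592, 0.704, 0.248, -0.302]
ft_force: [0.1, -2.5, -0.2]
grip_width: -0.003
-0.05172863903956414 0.015653291143588023 0.001296557475371486
```

```bash
for k in 1; do :; done; python3 -m creep '[[0,0,0,-0.4,0,2,255],[0,0,0,0,0,0,255]]';python3 -m creep '[[0,0,0,-0.4,0,2,255],[0,0,0,0,0,0,255]]';python3 -m creep '[[0,0,0,-0.4,0,2,255],[0,0,0,0,0,0,255]]';python3 -c "
from h import *
T,_=pose();print((T-HINGE)@up,(T-HINGE)@nn,(T-HINGE)@hy)
p,d=camera('wrist');crop(p,210,160,350,300,5,'pics/w21.png')"
```

```text
clock: 25.35
position: [0.5509, 0.0421, 0.0974]
ee_rot: [0.593, 0.704, 0.248, -0.302]
ft_force: [0.1, -4.6, 0.6]
grip_width: 0.002
clock: 25.55
position: [0.5508, 0.0427, 0.0962]
ee_rot: [0.593, 0.704, 0.249, -0.302]
ft_force: [1.0, -7.8, 4.5]
grip_width: -0.003
clock: 25.75
position: [0.5509, 0.0428, 0.0961]
ee_rot: [0.593, 0.704, 0.249, -0.301]
ft_force: [-2.5, -13.7, 15.8]
grip_width: 0.002
-0.052045053879101286 0.012064788507143924 0.001421261915857223
```

View pics/w21.png

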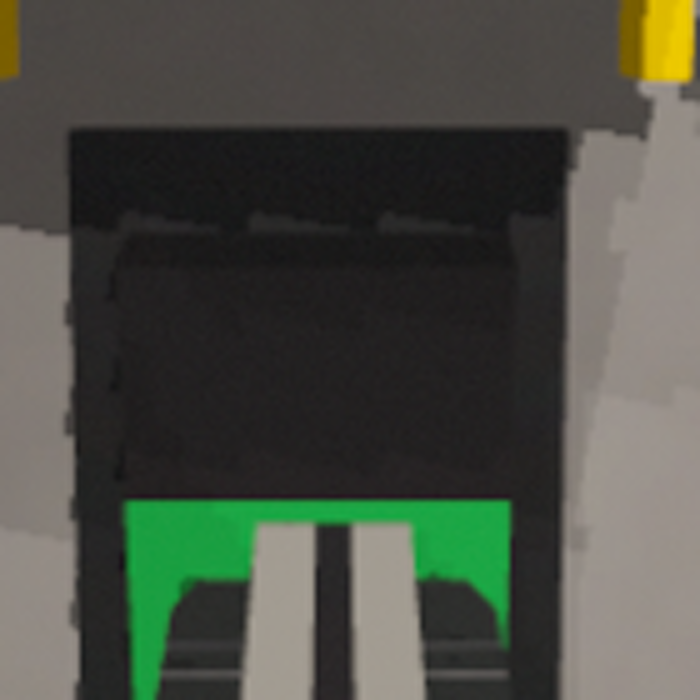

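The rocker has tilted and travel stalled at about 21 N. I back off to inspect.

```bash
python3 -m creep '[[0,0,0,0.5,0,-6,255],[0,0,0,0,0,-20,255],[0,0,0,0,0,-35,255],[0,0,0,0,0,-45,255],[0,0,0,0,0,-45,255],[0,0,0,0,0,0,255],[0,0,0,0,0,0,255]]'; python3 - <<'E'
from h import *
ps=pose();p,d=camera('wrist');P=cloud('wrist',d,ps);crop(p,190,20,360,180,4,'pics/w22.png')
cv2.imwrite('pics/w22f.png',p);np.savez('wrist22.npz',p=p,d=d,pos=ps[0],q=ps[1].as_quat())
def fc(X): return np.array([(X-HINGE)@up,(X-HINGE)@hy,(X-HINGE)@nn])*1000
g=(p[...,1]>120)&(p[...,0]<130)&(p[...,2]<110)&(P[...,2]>.05)
g[:, :230]=0;g[:,340:]=0
v,u=np.nonzero(g);print(u.min(),u.max(),v.min(),v.max())
F=np.array([fc(x) for x in P[g]]);A=np.c_[F[:,0],np.ones(len(F))];print('slope',np.linalg.lstsq(A,F[:,2],rcond=None)[0],F.min(0),F.max(0))
uc=(u.min()+u.max())//2
for r in range(v.min()-24,v.max()+1,4): print(r,fc(P[r,uc]),p[r,uc])
E
```

```text
clock: 26.5
position: [0.5704, -0.0618, 0.1994]
ee_rot: [0.592, 0.704, 0.249, -0.302]
ft_force: [0.1, 0.7, -0.4]
grip_width: 0.002
255 294 180 204
slope [ 0.9381 58.8757] [-62.1157 -16.5691   5.5111] [-25.8898  16.8186 311.052 ]
156 [-21.3973   0.0507  15.6446] [33 33 33]
160 [-24.6251   0.0037  13.366 ] [33 33 32]
164 [-27.8857   0.0018  15.0917] [32 31 32]
168 [-31.1583  -0.0258  14.548 ] [34 32 33]
172 [-34.4503  -0.0527  14.0847] [36 32 34]
176 [-37.8125  -0.0942  12.3671] [36 34 37]
180 [-41.1294  -0.1148  12.4784] [ 61 148  28]
184 [-44.6147  -0.1657  10.0021] [ 68 165  26]
188 [-47.9738  -0.1862  10.1366] [ 69 166  28]
192 [-51.3352  -0.2061  10.3287] [ 68 165  27]
196 [-54.7765  -0.2353   9.7481] [ 67 165  26]
200 [-58.3482  -0.2767   8.1683] [ 68 166  26]
204 [-61.8024  -0.3016   7.968 ] [ 61 144  31]
```

View pics/w22.png

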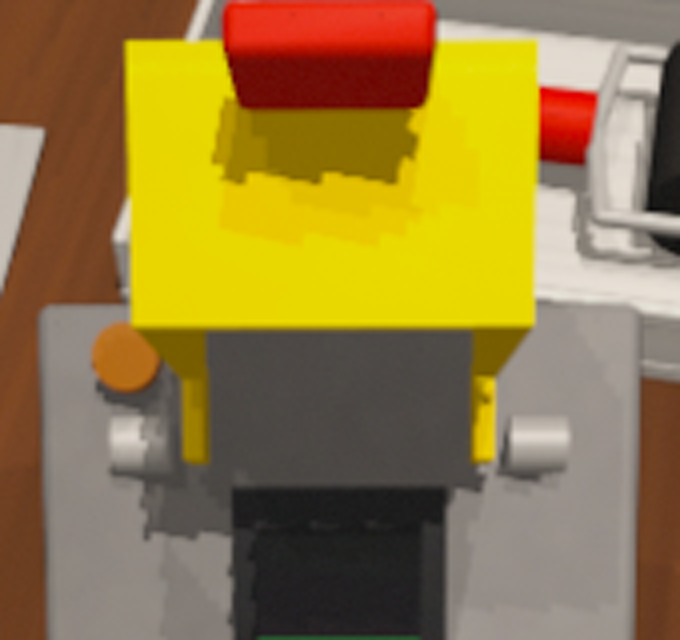

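```bash
python3 - <<'E'
from h import *
for k in(17,22):
    z=np.load(f'wrist{k}.npz');ps=(z['pos'],Rot.from_quat(z['q']));p=z['p'];P=cloud('wrist',z['d'],ps)
    F=np.stack([(P-HINGE)@up,(P-HINGE)@hy,(P-HINGE)@nn],-1)*1000
    for nm,lo,hi in(('green',-57,-43),('black',-34,-22)):
        m=(F[...,0]>lo)&(F[...,0]<hi)&(abs(F[...,1])<12)&(F[...,2]>2)&(F[...,2]<22)
        f=F[m];print(k,nm,len(f),np.arctan(np.polyfit(f[:,0],f[:,2],1)[0]),f[:,2].mean())
E
```

```text
17 green 427 -0.20503087669812217 14.093126896658763
17 black 351 -0.20827120835097004 9.570588271322329
22 green 452 0.2037649002915334 9.820099010961222
22 black 432 0.1965858135428951 14.375304473205222
```

The rocker turned from -0.205 to +0.204 rad relative to the face, about 0.41 rad, so it is fully on. Final check of the scene.

```bash
python3 - <<'E'
from h import *
p,d=camera('side');crop(p,60,60,560,420,1.6,'pics/s23.png');p,d=camera('top');cv2.imwrite('pics/t23.png',p)
E
```

```text
(no output)
```

View pics/s23.png

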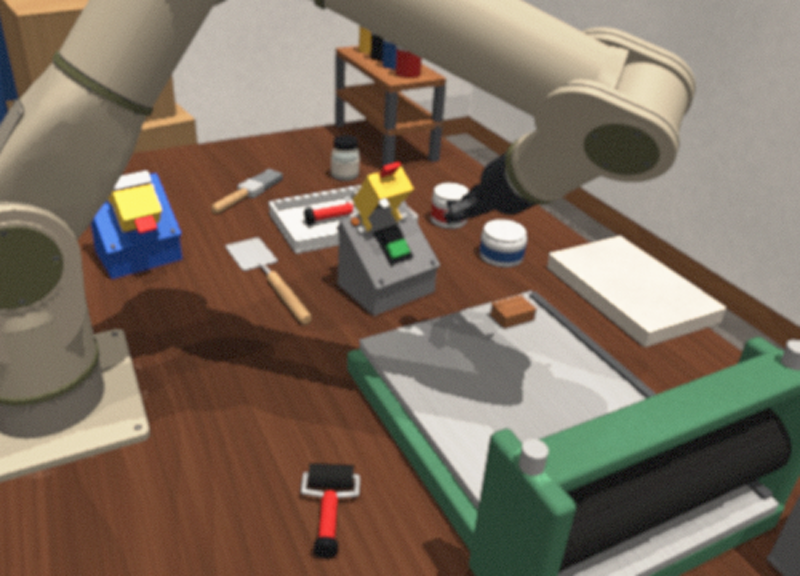

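View pics/t23.png

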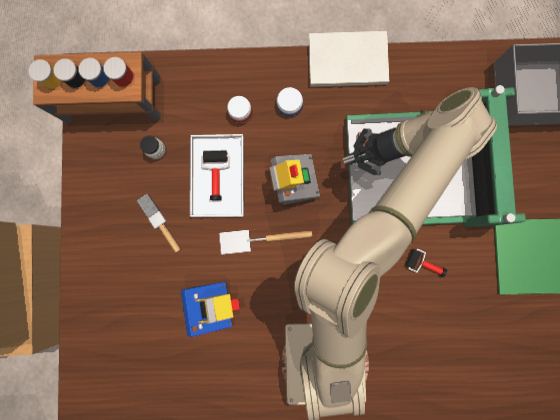

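The top view shows the brayer in the tray at (215,175), the guard up at (291,174), and the bystanders where they were. The gripper is clear of everything.

```bash
python3 -c "
from workcell import *
print(get_obs()['clock'],get_obs()['ft_force']);print(hand_in())"
```

```text
26.65 [-0.01050653 -0.20198798 -0.34722753]
the job is handed in; nothing more can be done
None
```

The job is done and handed in at 26.65 s. The brayer is in the tray, the guard is up, and the press is switched on.

- **Brayer:** My first grip closed too high on the handle, so I regripped twice, each time lower. I then laid it flat and roller down in the middle of the tray. Setting it down pushed back with about 20 N. The pictures show it inside the walls.
- **Guard:** I gripped the lip, swung it up along its arc to about 1.48 rad (estimated), and let go. It has stayed up by itself since, in every later picture.
- **Rocker:** My first try only pushed on the paddle's outer edge (about 4 N), so I backed off and realigned. The second press stalled at about 21 N. Depth fits show the paddle went from −0.205 to +0.204 rad relative to the face. That is about 0.41 rad, so fully on.
- **Bystanders:** In the final top and side views, the tins, jar, knife, brush and small brayer are where they were. The lino block shows in place in the side view but is hidden by the gripper in the top view. The gripper touches nothing, and the wrist force reads near zero.

**Disagreement:** The stated `finger_overhang` of 25 mm did not match what I saw. The fingertips measured only a few millimetres from the TCP, so I relied on pictures and force readings instead.

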